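# Stir the bead bath with the stirrer from the drawer

### The job

Pull open the drawer of the white unit by its handle, take out the red-handled stirrer and stir the beads in the aluminium bowl with it, not with the fingers, until every bead has ended up at least 20 mm away from where it lay at the start. Then stand the stirrer upright on the round white stand, with its foot wholly on the stand, and push the drawer fully shut. All the beads stay in the bowl, the jar stays upright in the drawer, and the other bottles and the beaker are left alone.

Things in the scene. Friction and masses are not known exactly. Their poses are not given: they have to be found in the camera images.
- unit_drawer0 (a joint): Drawer of the white unit. Value: metres slid out; 0 = fully shut, stop at 0.134. It slides easily (a few N) and stays where it is left. Heights above the bench: its inside floor 22 mm, side walls 138 mm, front panel 148 mm. Inside 155 mm front to back, 238 mm wide.
- unit_drawer0_handle (a point): Middle of the drawer's dark bar handle: a level round bar 11 mm thick, 120 mm long, its centre 35 mm in front of the drawer's face, 122 mm above the bench. Moves with the drawer. Axes: the drawer opens along -x, y runs along the bar, z up.
- unit: Small white drawer unit, fixed: 200 deep, 280 wide, 160 mm high, with a grey drawer front. Origin: centre of its underside; its front faces along its own -x (roughly towards the robot), 100 mm from the origin.
- stirrer: Stirrer, 120 mm tall, 0.16 kg, standing in the drawer 45 mm nearer the front than the middle, 60 mm left or right of the centre line. Round steel foot 36 mm across, 6 mm thick; crossed vanes up to 40 mm; thin shaft; square red handle 26 x 26 mm from 70 to 120 mm up, flats facing its own x and y. Origin: centre of the foot's underside, z up the handle.
- jar: An amber jar with white lid, 52 mm across, 85 mm tall, standing in the drawer beside the stirrer; it stays there, upright. Origin: centre of its underside.
- bowl: Aluminium bead-bath bowl, fixed to the bench: straight round wall, 190 mm across outside, 180 mm inside, rim 60 mm above the bench, flat inner floor 6 mm above the bench. Origin: centre of its underside, on the bench.
- pad: Round white ceramic stand with a blue centre, fixed on the bench, 120 mm across, its flat top 10 mm above the bench. Origin: centre of its underside.
- reagent: White plastic reagent bottle with blue cap, loose, 72 mm across, 150 mm tall: leave alone. Origin: centre of its underside.
- beaker: Empty glass beaker, loose, 72 mm across, 85 mm tall: leave alone. Origin: centre of its underside.
- buffer: Amber bottle with red cap, loose, 56 mm across, 120 mm tall: leave alone. Origin: centre of its underside.
- bead0: Orange bead, a loose plastic barrel 28 mm across, 20 mm tall, 20 g, slippery, standing on the bowl's floor. The six beads start in a ring about 60 mm from the bowl's centre, three orange on one side, three blue on the other; the middle is free within 35 mm of the centre. Origin: centre of its underside.
- bead1: Orange bead, a loose plastic barrel 28 mm across, 20 mm tall, 20 g, slippery, standing on the bowl's floor. The six beads start in a ring about 60 mm from the bowl's centre, three orange on one side, three blue on the other; the middle is free within 35 mm of the centre. Origin: centre of its underside.
- bead2: Orange bead, a loose plastic barrel 28 mm across, 20 mm tall, 20 g, slippery, standing on the bowl's floor. The six beads start in a ring about 60 mm from the bowl's centre, three orange on one side, three blue on the other; the middle is free within 35 mm of the centre. Origin: centre of its underside.
- bead3: Blue bead, a loose plastic barrel 28 mm across, 20 mm tall, 20 g, slippery, standing on the bowl's floor. The six beads start in a ring about 60 mm from the bowl's centre, three orange on one side, three blue on the other; the middle is free within 35 mm of the centre. Origin: centre of its underside.
- bead4: Blue bead, a loose plastic barrel 28 mm across, 20 mm tall, 20 g, slippery, standing on the bowl's floor. The six beads start in a ring about 60 mm from the bowl's centre, three orange on one side, three blue on the other; the middle is free within 35 mm of the centre. Origin: centre of its underside.
- bead5: Blue bead, a loose plastic barrel 28 mm across, 20 mm tall, 20 g, slippery, standing on the bowl's floor. The six beads start in a ring about 60 mm from the bowl's centre, three orange on one side, three blue on the other; the middle is free within 35 mm of the centre. Origin: centre of its underside.
There are look-alikes about, which are no part of the job. Several things have the shape of the pad; the one meant has the colours described above.

How it is judged:
By the outcome, as a careful person would: the job done as asked, in the order asked, and still so for the second after the job is handed in, with the robot touching nothing.
It also fails if it takes over 72 s, if anything falls off the work surface, if the arm or the gripper's body presses on something with over 40 N, if the wrist force passes 120 N, or if a joint passes its speed limit or range.

### The arm

A 6-joint arm with a two-finger parallel gripper is mounted at the origin on the work surface. World frame = base frame: x ahead of the robot, y to its left, z up, the work surface at z = 0. Lengths are in m, angles in rad, forces in N, time in s.
With the tool pointing down it reaches from about 0.325 to 0.85 m from the base axis. Payload 15.5 kg.
Tool frame: the origin (TCP) lies midway between the tips of the shut fingers; the grasp point (between the pads) lies 19 mm behind it; z points along the fingers, y is the line along which they close (so a half turn about z gives the same grasp; the last joint's range is limited). The gripper opens to 91 mm and grips with 3 to 60 N. Pads are 32 mm wide; open, the fingers measure 118 mm over their backs; the gripper's body (76 mm by 178 mm) begins 60 mm behind the grasp point.
Start: joints at [1.036, 0.494, 1.345, -0, 1.302, -0.096], TCP at [0.266, 0.566, 0.189] pointing down, gripper open.
Joint ranges: [-2.91, 2.91], [-0.82, 2.16], [0.22, 2.67], [-1.22, 4.37], [0.12, 2.79], [-3.08, 3.08]. Speed limits (rad/s): [1.89, 1.89, 2.57, 3.01, 3.01, 3.01].

### API

Orientations are given as a 3x3 rotation matrix whose columns are the frame's x, y, z axes.
In Python, from rig import ctrl, vision, job_done gives the robot as it stands. The module is installed in compiled form; this text tells all that it offers.
- The arm moves only by the tool drive_tool, never from a script. Its argument "increments" is a list of rows, each a list of 3 entries, a list of its own where there are three numbers: the shift along the tool's x, y, z in m, then the turn, a rotation vector about the tool's x, y, z in rad, then the opening, from 0 (shut) to 1 (fully open). In form: [[[tx, ty, tz], [wx, wy, wz], claw], ...]. A call has exactly 8 rows; each row shifts and turns the commanded pose from where the row before left it, along the tool's axes as they then stand; what a row does not reach is not made up. A row lasts 1/10 s, in which the tool goes at most 50 mm and 8.59 degrees, less where a joint would pass 70% of its speed; a pose out of reach is approached as far as the arm can. A call with a gripper value outside its range is refused whole. The fingers move at their own pace and stop on an object; "force" is the grip in N (left out, the last holds). Time passes only in rows, so rows that do not move let the fingers close, or fill a call up. It gives the time, the measured TCP pose, the force, the opening and the grip force at its end, in the units of the state.
- ctrl.get_obs(): the state, without advancing time (a new reading comes with each control period).
- vision.grab_frame(name): name is "side" or "top" or "wrist"; returns a dict with "image" (400x640x3 uint8, red, green, blue), "camera_matrix" (3x3 intrinsics, pixels), "R" (3x3) and "t" (3): a world point X has camera coordinates R X + t. Camera axes: x right, y down, z forward; pixel columns grow to the right and rows downward; lengths in m; the calibration is good to about 2 mm. A picture is of the moment at which its call begins. There is no depth.
- job_done(): hands the job in; it is judged then, once.
The state is a dict: "t": time; "q": joint angles; "dq": joint speeds; "joint_torque": joint torques, N m; "eef_pos": TCP position; "eef_rot": TCP orientation; "contact_force": force on the tool from outside, world axes, zero at the start; "moment": the same for the moment, N m; "width": finger opening in m; "grasp_force": force on a finger pad.
Only numpy, scipy, OpenCV 4.12 (cv2) and the standard library are available. Lean on these libraries where they do the work, as an engineer would, in place of code of your own. Each camera call takes 0.05 s, during which the arm holds its last target. There are 200 camera calls.

## Working session

There is one attempt and no reset: what is moved stays moved. The work goes in short steps, Python scripts to look and compute and a tool call to move; the robot and the scene stay as the last step left them, time stands still between calls to the robot, and variables do not carry over. Pictures are saved under pics/ and viewed, at most 10 in all, crops included, and the job is handed in when it is done.

Besides the shell and the picture viewer there is one more tool, called after "Call:" by a JSON object that holds its "fn" and its "kwargs". drive_tool: Moves the arm, as the interface text tells. Its arguments: {"type":"object","properties":{"increments":{"type":"array"},"force":{"type":"number"}},"required":["increments"]}

```bash
mkdir -p pics
cat > h.py <<'E'
from rig import ctrl, vision, job_done
import numpy as np, cv2, pickle
def grab(n,f):
    d=vision.grab_frame(n); cv2.imwrite(f'pics/{f}.png',d['image'][:,:,::-1]); pickle.dump(d,open(f'pics/{f}.pkl','wb')); return d
def ray(d,u,v,z):
    K,R,t=map(np.array,(d['camera_matrix'],d['R'],d['t']))
    r=R.T@np.linalg.inv(K)@[u,v,1]; c=-R.T@t
    return c+r*(z-c[2])/r[2]
def proj(d,X):
    K,R,t=map(np.array,(d['camera_matrix'],d['R'],d['t'])); p=K@(R@np.array(X)+t); return p[:2]/p[2]
def st():
    o=ctrl.get_obs(); print('t',o['t'],'p',np.round(o['eef_pos'],4),'w',o['width'],'gf',o['grasp_force'],'F',np.round(o['contact_force'],1)); print(np.round(o['eef_rot'],3), np.round(o['q'],3)); return o
E
python3 - <<'E'
from h import *
st()
for n in('top','side'):
    d=grab(n,n+'0'); print(n, -np.array(d['R']).T@d['t'])
E
```

```text
t 0.0 p [0.2659 0.5651 0.188 ] w 0.0908135650806669 gf 0.0 F [0.2 0.8 0.2]
[[-0.905  0.426 -0.001]
 [ 0.426  0.905 -0.001]
 [ 0.    -0.001 -1.   ]] [ 1.035  0.494  1.346 -0.     1.303 -0.095]
top [ 0.30826087 -0.0150199   1.5877846 ]
side [-0.17617121 -0.71862523  1.19851649]
```

View pics/top0.png

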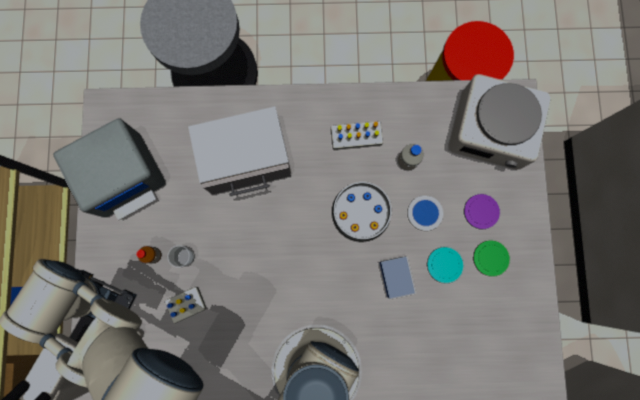

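View pics/side0.png

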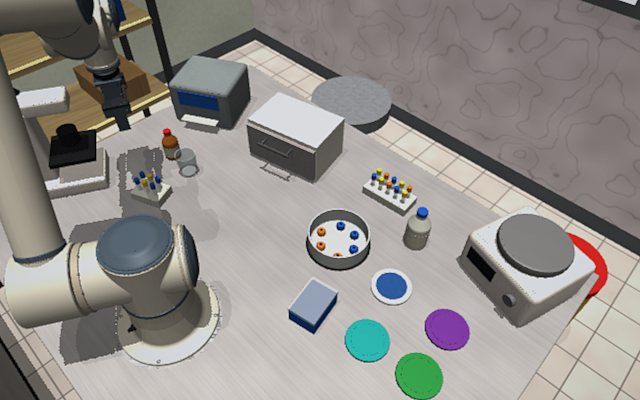

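The top view shows the unit at about (240,150), its handle at (250,188), the bowl at (361,212), the white/blue pad at (426,213), and the reagent at (412,155). The side view agrees. I'll zoom in to get exact pixels.

Run:
```python
import cv2
i=cv2.imread('pics/top0.png')[100:250,185:450]; cv2.imwrite('pics/top0c.png',cv2.resize(i,None,fx=3,fy=3,interpolation=cv2.INTER_CUBIC))
```

```text
(no output)
```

View pics/top0c.png

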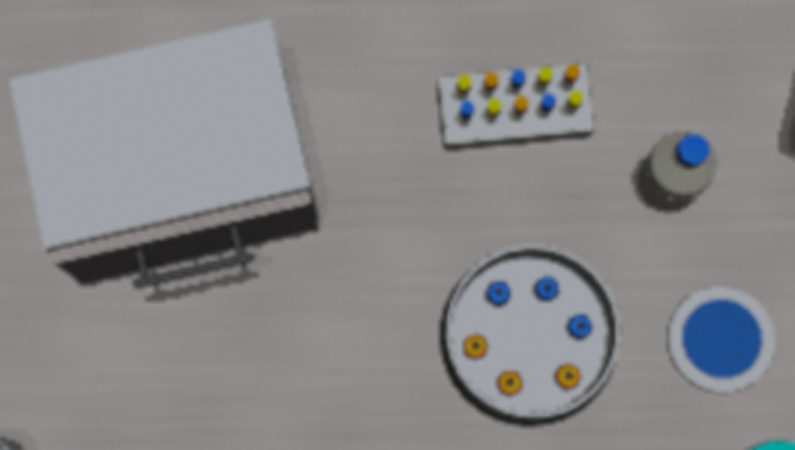

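The crop shows the unit's top corners at crop px (12,80), (272,20), (310,188), (48,248), and the handle bar from (133,283) to (255,258). It also shows the bowl, the six beads and the pad centre (722,339).

Run:
```python
from h import *
d=pickle.load(open('pics/top0.pkl','rb'))
s=pickle.load(open('pics/side0.pkl','rb'))
def c(u,v,z): return ray(d,185+(u+.5)/3-.5,100+(v+.5)/3-.5,z)
C=[c(*p,.16) for p in((12,80),(272,20),(310,188),(48,248))]; 
for x in C: print('corner',x.round(4))
e=C[1]-C[0]; e2=C[2]-C[3]; print('w',np.linalg.norm(e),np.linalg.norm(e2),'depth',np.linalg.norm(C[2]-C[1]),np.linalg.norm(C[3]-C[0]),'angs',np.arctan2(e[0],-e[1]),np.arctan2(e2[0],-e2[1]))
m=np.mean(C,0); print('ctr',m)
h=[c(133,283,.122),c(255,258,.122)];print('handle',h,np.mean(h,0),np.linalg.norm(h[0]-h[1]), np.arctan2((h[1]-h[0])[0],-(h[1]-h[0])[1]))
print('bowl',c(531,333,.06), 'rimR',np.linalg.norm(c(441,333,.06)-c(621,333,.06)))
print('pad',c(722,339,.01),'side',ray(s,391,287,.01))
B=c(531,333,.06)
for p in((498,293),(547,289),(580,327),(568,376),(510,382),(475,346)):
    x=c(*p,.026);print('bead',x.round(4),np.linalg.norm((x-B)[:2]))
# refine bowl & handle by side-view
print('side handle proj',proj(s,np.mean(h,0)), 'bowl',proj(s,B))
print('reagent',ray(d,185+682/3,100+163/3,.14))
```

```text
corner [0.7748 0.3821 0.16  ]
corner [0.8338 0.1102 0.16  ]
corner [0.6521 0.0728 0.16  ]
corner [0.5954 0.3421 0.16  ]
w 0.2782380489407088 0.27524595829544174 depth 0.18553182318740485 0.1838640198497699 angs 0.21365800657129952 0.20762395157721084
ctr [0.71403119 0.22681994 0.16      ]
handle [array([0.56356345, 0.26201794, 0.122     ]), array([0.58723417, 0.13394196, 0.122     ])] [0.57539881 0.19797995 0.122     ] 0.1302450001707379 0.1827555468069241
bowl [ 0.50914805 -0.15901191  0.06      ] rimR 0.19563703528732299
pad [ 0.50394536 -0.37766335  0.01      ] side [ 0.50031889 -0.3814128   0.01      ]
bead [ 0.5595 -0.1271  0.026 ] 0.05961238612148282
bead [ 0.5627 -0.1819  0.026 ] 0.058251761720140086
bead [ 0.5191 -0.2169  0.026 ] 0.05875733092217896
bead [ 0.4647 -0.2014  0.026 ] 0.06138590162351824
bead [ 0.4596 -0.137   0.026 ] 0.05425746468193656
bead [ 0.5005 -0.0996  0.026 ] 0.06006948166425405
side handle proj [272.40284096 149.67599638] bowl [336.94694945 231.68167484]
reagent [ 0.67358628 -0.3173828   0.14      ]
```

Call:
{"fn": "drive_tool", "kwargs": {"increments": [[[0,0,0],[0,0,0.132],0.3],[[0,0,0],[0,0,0.132],0.3],[[0,0,0],[0,0,0.132],0.3],[[0,0,0],[0,0,0.132],0.3],[[0,0,0],[0,0,0.132],0.3],[[0,0,0],[0,0,0.132],0.3],[[0,0,0],[0,0,0.128],0.3],[[0,0,0],[0,0,0],0.3]], "force": 40}}

```text
t: 0.9
eef_pos: [0.266, 0.5653, 0.1883]
eef_rot: [[-0.207, 0.978, -0.0], [0.978, 0.207, -0.001], [-0.001, -0.0, -1.0]]
contact_force: [0.5, -0.1, 0.4]
width: 0.03
grasp_force: 0.0
```

Call:
{"fn": "drive_tool", "kwargs": {"increments": [[[-0.0265,0.0142,0],[0,0,0],0.3],[[-0.0265,0.0142,0],[0,0,0],0.3],[[-0.0265,0.0142,0],[0,0,0],0.3],[[-0.0265,0.0142,0],[0,0,0],0.3],[[-0.0265,0.0142,0],[0,0,0],0.3],[[-0.0265,0.0142,0],[0,0,0],0.3],[[-0.0265,0.0142,0],[0,0,0],0.3],[[-0.0265,0.0142,0],[0,0,0],0.3]]}}

```text
t: 1.7
eef_pos: [0.4222, 0.3809, 0.1885]
eef_rot: [[-0.214, 0.977, -0.0], [0.977, 0.214, -0.0], [-0.0, -0.0, -1.0]]
contact_force: [0.8, -0.6, 0.0]
width: 0.0277
grasp_force: 0.0
```

Call:
{"fn": "drive_tool", "kwargs": {"increments": [[[-0.0265,0.0142,0],[0,0,0],0.3],[[-0.0265,0.0142,0],[0,0,0],0.3],[[-0.0265,0.0142,0],[0,0,0],0.3],[[-0.0265,0.0142,0],[0,0,0],0.3],[[-0.0265,0.0142,0],[0,0,0],0.3],[[-0.0265,0.0142,0],[0,0,0],0.3],[[-0.0265,0.0142,0],[0,0,0],0.3],[[-0.0265,0.0142,0],[0,0,0],0.3]]}}

```text
t: 2.5
eef_pos: [0.5776, 0.1974, 0.1885]
eef_rot: [[-0.214, 0.977, -0.0], [0.977, 0.214, -0.0], [0.0, -0.0, -1.0]]
contact_force: [0.3, -0.1, -0.0]
width: 0.0276
grasp_force: 0.0
```

Run:
```python
from h import *
st()
d=grab('wrist','w1'); print(-np.array(d['R']).T@d['t']); print(d['R'])
print(proj(d,[.5755,.198,.122]),proj(d,[.563,.2567,.122]),proj(d,[.588,.139,.122]))
```

```text
t 2.5 p [0.5776 0.1974 0.1885] w 0.027581644343133125 gf 0.0 F [ 0.3 -0.1 -0. ]
[[-0.214  0.977 -0.   ]
 [ 0.977  0.214 -0.   ]
 [ 0.    -0.    -1.   ]] [0.232 0.473 1.383 0.    1.286 0.016]
[0.56240715 0.27081781 0.38463266]
[[ 9.77056296e-01  2.12980627e-01 -4.96109838e-04]
 [ 2.05548521e-01 -9.42346124e-01  2.64071181e-01]
 [ 5.57745384e-02 -2.58114384e-01 -9.64503067e-01]]
[310.55848085 203.53684659] [310.73976458 127.94191425] [310.32359284 271.14211654]
```

View pics/w1.png

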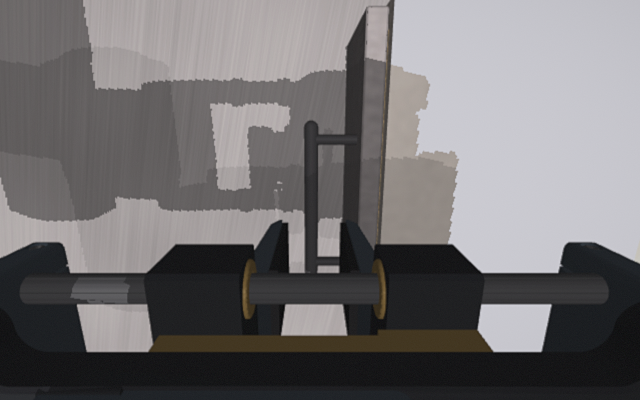

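The wrist view shows the bar at column 311, running from row 123 down between the fingers, where the projection put it. I'll descend and grip.

Call:
{"fn": "drive_tool", "kwargs": {"increments": [[[0,-0.002,0.017],[0,0,0],0.3],[[0,0,0.017],[0,0,0],0.3],[[0,0,0.017],[0,0,0],0.3],[[0,0,0.017],[0,0,0],0.3],[[0,0,0.0155],[0,0,0],0.3],[[0,0,0],[0,0,0],0.05],[[0,0,0],[0,0,0],0.0],[[0,0,0],[0,0,0],0.0]], "force": 40}}

```text
t: 3.35
eef_pos: [0.5756, 0.1983, 0.106]
eef_rot: [[-0.211, 0.978, 0.001], [0.978, 0.211, 0.0], [0.0, 0.001, -1.0]]
contact_force: [0.4, 0.3, 0.5]
width: 0.0058
grasp_force: 0.0
```

Run:
```python
from h import *
st()
d=grab('wrist','w2');s=grab('side','s2');st()
i=cv2.imread('pics/s2.png')[70:220,200:380]; a=cv2.resize(i,None,fx=2.2,fy=2.2); b=cv2.imread('pics/w2.png')[:330,200:500]
h=330; cv2.imwrite('pics/c2.png',np.hstack([a[:330],b]))
```

```text
t 3.35 p [0.5756 0.1983 0.106 ] w 0.005837173528923439 gf 0.0 F [0.4 0.3 0.5]
[[-0.211  0.978  0.001]
 [ 0.978  0.211  0.   ]
 [ 0.     0.001 -1.   ]] [0.234 0.558 1.482 0.    1.1   0.021]
t 3.45 p [0.5756 0.1982 0.106 ] w 0.0003588000056921777 gf 0.0 F [ 0.1 -0.3 -0.1]
[[-0.21   0.978  0.001]
 [ 0.978  0.21   0.   ]
 [ 0.     0.001 -1.   ]] [0.234 0.558 1.483 0.    1.1   0.022]
```

View pics/c2.png

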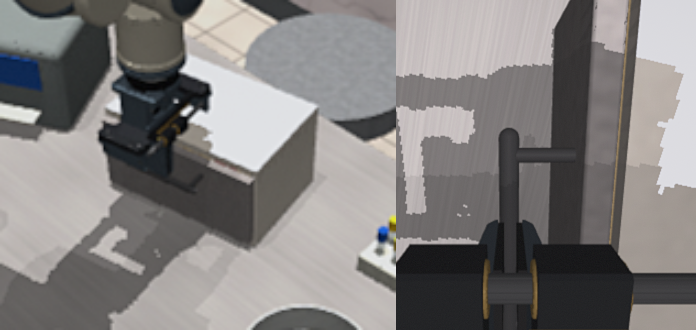

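Run:
```python
from h import *
d=grab('wrist','w3');t=grab('top','t3');s=grab('side','s3')
print(d['camera_matrix'])
for z in(.1,.115,.122,.13): print(z,proj(d,[.563,.2567,z]),proj(d,[.5755,.198,z]))
print('tip',proj(d,[.5756,.1982,.106]),'grasp',proj(d,[.5756,.1982,.125]))
f=lambda i,s:cv2.resize(cv2.cvtColor(i,cv2.COLOR_RGB2BGR),None,fx=s,fy=s,interpolation=cv2.INTER_CUBIC)
a=f(d['image'][100:300,240:400],2.5); b=f(s['image'][115:215,240:340],4)[:400]; 
cv2.imwrite('pics/c3.png',np.hstack([a[:400],b]))
```

```text
[[336.2723379    0.         313.74579391]
 [  0.         336.2723379  201.1247263 ]
 [  0.           0.           1.        ]]
0.1 [312.52535907 135.61791495] [312.52615714 231.05761344]
0.115 [312.46227957 137.70012642] [312.46812448 239.86645982]
0.122 [312.4293287  138.78781237] [312.43807452 244.42777806]
0.13 [312.38846667 140.13664046] [312.40105897 250.04641269]
tip [312.72829112 234.17105557] grasp [312.67047404 246.19525781]
```

View pics/c3.png

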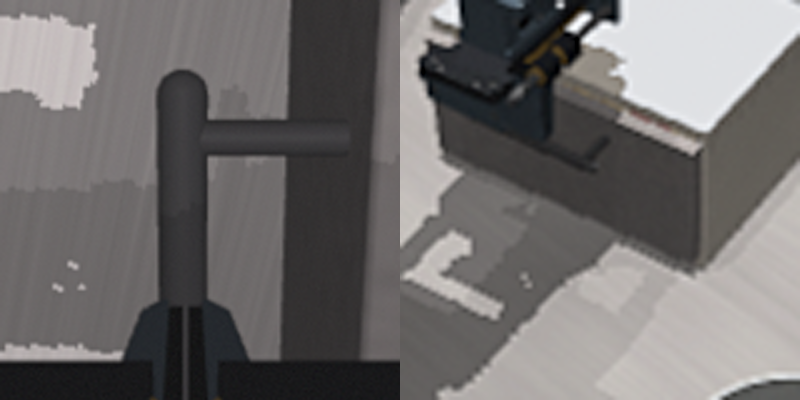

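Call:
{"fn": "drive_tool", "kwargs": {"increments": [[[0,-0.005,0],[0,0,0],0.0],[[0,-0.005,0],[0,0,0],0.0],[[0,-0.005,0],[0,0,0],0.0],[[0,-0.005,0],[0,0,0],0.0],[[0,-0.005,0],[0,0,0],0.0],[[0,-0.005,0],[0,0,0],0.0],[[0,0,0],[0,0,0],0.0],[[0,0,0],[0,0,0],0.0]]}}

```text
t: 4.4
eef_pos: [0.5458, 0.1918, 0.1052]
eef_rot: [[-0.209, 0.978, 0.0], [0.978, 0.209, 0.0], [0.0, 0.0, -1.0]]
contact_force: [-0.0, -0.1, -0.8]
width: 0.0002
grasp_force: 0.0
```

Run:
```python
from h import *
st()
d=grab('wrist','w4');s=grab('side','s4')
f=lambda i,s:cv2.resize(cv2.cvtColor(i,cv2.COLOR_RGB2BGR),None,fx=s,fy=s,interpolation=cv2.INTER_CUBIC)
a=f(d['image'][100:300,240:400],2.5); b=f(s['image'][115:215,240:340],4)[:400]; 
cv2.imwrite('pics/c4.png',np.hstack([a[:400],b]))
```

```text
t 4.4 p [0.5458 0.1918 0.1052] w 0.00023656774887408357 gf 0.0 F [-0.  -0.1 -0.8]
[[-0.209  0.978  0.   ]
 [ 0.978  0.209  0.   ]
 [ 0.     0.    -1.   ]] [0.235 0.522 1.559 0.    1.06  0.024]
```

View pics/c4.png

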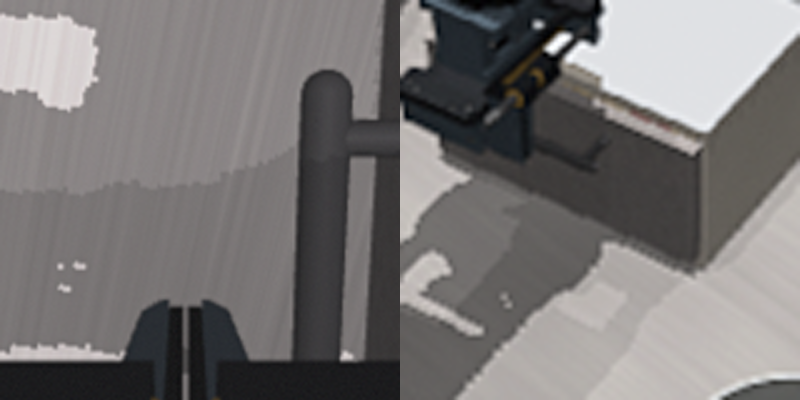

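Run:
```python
from h import *
L=lambda n:pickle.load(open(f'pics/{n}.pkl','rb'))
def tri(o):
    A=[];b=[]
    for d,u,v in o:
        K,R,t=map(np.array,(d['camera_matrix'],d['R'],d['t'])); P=K@np.c_[R,t]
        for r,w in((0,u),(1,v)): A.append(P[r]-w*P[2])
    A=np.array(A); return np.linalg.lstsq(A[:,:3],-A[:,3],rcond=None)[0]
# left bar end centre of cap (9px/… below tip)
w1,w3,w4=L('w1'),L('w3'),L('w4')
print('left end w3,w4',tri([(w3,313.2,138.5),(w4,370.4,138.5)]))
print('left end w1,w3,w4',tri([(w1,311.5,128.5),(w3,313.2,138.5),(w4,370.4,138.5)]))
print('w1,w3',tri([(w1,311.5,128.5),(w3,313.2,138.5)]))
t0,s4=L('top0'),L('s4')
cu=lambda u,v:(185+(u+.5)/3-.5,100+(v+.5)/3-.5)
print('right end top,side',tri([(t0,*cu(250,260)),(s4,289.,155.8)]))
```

```text
left end w3,w4 [0.56339529 0.25679687 0.12039849]
left end w1,w3,w4 [0.56355291 0.25658079 0.11942465]
w1,w3 [0.56372991 0.25530608 0.10194124]
right end top,side [0.58787603 0.13641075 0.12553102]
```

```bash
python3 - <<'E'
from h import *
L=lambda n:pickle.load(open(f'pics/{n}.pkl','rb'))
w4,s4=L('w4'),L('s4')
T=np.array([.5458,.1918,.1052]); x=np.array([-.209,.978,0]);y=np.array([.978,.209,0])
for z in(0,.01,.02,.03):
    print(z,'w4 front edge',proj(w4,T+.016*x+[0,0,z]),'side',[proj(s4,T+a*x+b*y+[0,0,z]).round(1) for a in(-.016,.016) for b in(-.0135,.0135)])
E
python3 -c "
import cv2
i=cv2.imread('pics/s4.png')[100:180,220:320];cv2.imwrite('pics/c5.png',cv2.resize(i,None,fx=7,fy=7,interpolation=cv2.INTER_CUBIC)[:,:790])"
```

```text
0 w4 front edge [312.61139807 209.45573677] side [array([268.9, 162.7]), array([273.6, 158. ]), array([261.1, 159.1]), array([265.9, 154.5])]
0.01 w4 front edge [312.55646535 214.41835126] side [array([268.7, 160.5]), array([273.5, 155.8]), array([260.8, 156.9]), array([265.7, 152.3])]
0.02 w4 front edge [312.49582001 219.89704332] side [array([268.5, 158.3]), array([273.3, 153.6]), array([260.6, 154.7]), array([265.5, 150. ])]
0.03 w4 front edge [312.42852207 225.97673116] side [array([268.3, 156.1]), array([273.1, 151.4]), array([260.4, 152.5]), array([265.3, 147.8])]
```

View pics/c5.png

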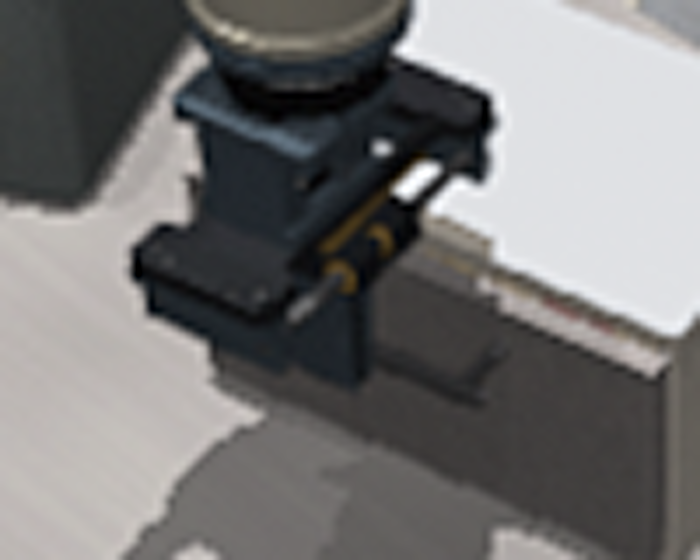

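The fingertips appear about 20–24 mm above the reported TCP: side px (269,155), wrist edge row 220. They passed just over the bar without touching it. I'll allow for that offset and grip 22 mm lower.

Call:
{"fn": "drive_tool", "kwargs": {"increments": [[[0,0,-0.02],[0,0,0],0.3],[[0,0.01,0],[0,0,0],0.3],[[0,0.02,0],[0,0,0],0.3],[[0,0,0],[0,0,0],0.3],[[0,0,0.012],[0,0,0],0.3],[[0,0,0.01],[0,0,0],0.3],[[0,0,0.01],[0,0,0],0.3],[[0,0,0.01],[0,0,0],0.3]]}}

```text
t: 5.3
eef_pos: [0.5744, 0.198, 0.0818]
eef_rot: [[-0.209, 0.978, -0.001], [0.978, 0.209, -0.0], [-0.0, -0.001, -1.0]]
contact_force: [-0.1, -0.5, 0.3]
width: 0.0274
grasp_force: 0.0
```

Call:
{"fn": "drive_tool", "kwargs": {"increments": [[[0,0,0],[0,0,0],0.3],[[0,0,0],[0,0,0],0.1],[[0,0,0],[0,0,0],0.0],[[0,0,0],[0,0,0],0.0],[[0,0,0],[0,0,0],0.0],[[0,0,0],[0,0,0],0.0],[[0,0,0],[0,0,0],0.0],[[0,0,0],[0,0,0],0.0]], "force": 40}}

```text
t: 6.1
eef_pos: [0.5751, 0.1981, 0.0835]
eef_rot: [[-0.21, 0.978, 0.0], [0.978, 0.21, 0.0], [-0.0, 0.0, -1.0]]
contact_force: [-3.4, -1.1, 6.6]
width: 0.0101
grasp_force: 40.0
```

Call:
{"fn": "drive_tool", "kwargs": {"increments": [[[0,-0.006,0],[0,0,0],0.0],[[0,-0.009,0],[0,0,0],0.0],[[0,-0.009,0],[0,0,0],0.0],[[0,-0.009,0],[0,0,0],0.0],[[0,-0.009,0],[0,0,0],0.0],[[0,-0.009,0],[0,0,0],0.0],[[0,-0.009,0],[0,0,0],0.0],[[0,-0.009,0],[0,0,0],0.0]]}}

```text
t: 6.9
eef_pos: [0.5072, 0.1834, 0.0835]
eef_rot: [[-0.209, 0.978, 0.001], [0.978, 0.209, 0.0], [-0.0, 0.001, -1.0]]
contact_force: [1.4, -0.5, 5.8]
width: 0.0098
grasp_force: 40.0
```

Call:
{"fn": "drive_tool", "kwargs": {"increments": [[[0,-0.009,0],[0,0,0],0.0],[[0,-0.009,0],[0,0,0],0.0],[[0,-0.009,0],[0,0,0],0.0],[[0,-0.009,0],[0,0,0],0.0],[[0,-0.009,0],[0,0,0],0.0],[[0,-0.009,0],[0,0,0],0.0],[[0,-0.007,0],[0,0,0],0.0],[[0,0,0],[0,0,0],0.0]]}}

```text
t: 7.7
eef_pos: [0.4468, 0.1703, 0.0835]
eef_rot: [[-0.21, 0.978, 0.0], [0.978, 0.21, -0.0], [-0.0, -0.0, -1.0]]
contact_force: [-0.6, -4.0, 7.5]
width: 0.0098
grasp_force: 40.0
```

Call:
{"fn": "drive_tool", "kwargs": {"increments": [[[0,0,0],[0,0,0],0.3],[[0,0,0],[0,0,0],0.3],[[0,0,0],[0,0,0],0.3],[[0,0,-0.02],[0,0,0],0.3],[[0,0,-0.03],[0,0,0],0.6],[[0,0,-0.03],[0,0,0],0.6],[[0,0,-0.03],[0,0,0],0.6],[[0,0,-0.03],[0,0,0],0.6]]}}

```text
t: 8.5
eef_pos: [0.4476, 0.1708, 0.2242]
eef_rot: [[-0.209, 0.978, -0.0], [0.978, 0.209, 0.0], [0.0, -0.0, -1.0]]
contact_force: [0.8, 0.2, 0.0]
width: 0.0541
grasp_force: 0.0
```

Run:
```python
from h import *
st()
w=grab('wrist','w6');t=grab('top','t6');s=grab('side','s6')
f=lambda i,s:cv2.resize(cv2.cvtColor(i,cv2.COLOR_RGB2BGR),None,fx=s,fy=s,interpolation=cv2.INTER_CUBIC)
a=f(w['image'],.62)[:248]; b=f(t['image'][120:244,170:310],2); c=f(s['image'][80:230,210:390],2.2)
W=np.zeros((330+248,800,3),np.uint8); W[:248,:a.shape[1]]=a; W[:248,a.shape[1]:a.shape[1]+280]=b; W[248:578,:c.shape[1]]=c[:330]
cv2.imwrite('pics/c6.png',W)
```

```text
t 8.5 p [0.4476 0.1708 0.2242] w 0.054082152239457 gf 0.0 F [0.8 0.2 0. ]
[[-0.209  0.978 -0.   ]
 [ 0.978  0.209  0.   ]
 [ 0.    -0.    -1.   ]] [0.24  0.25  1.64  0.    1.252 0.029]
```

View pics/c6.png

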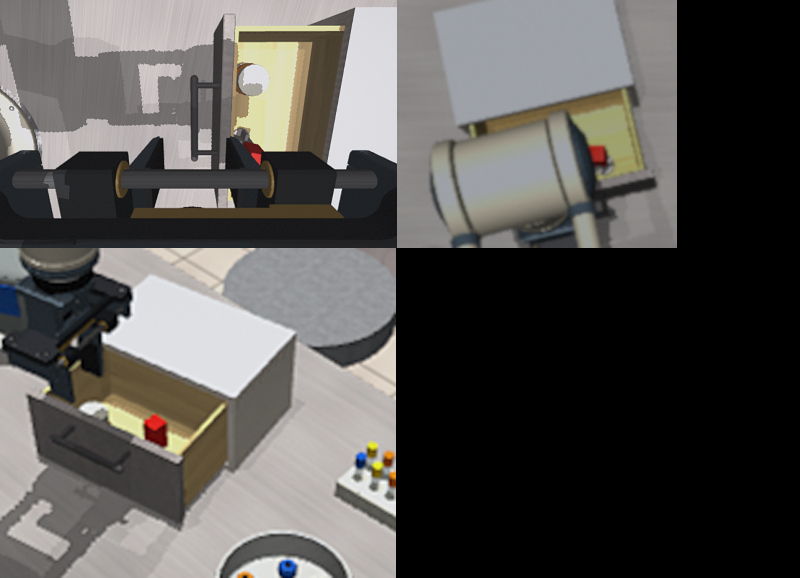

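The composite shows the drawer open with the red stirrer handle at its right (top inset about (597,157)) and the jar at its left. I'll turn the tool to close along the drawer's width and look again with numbers only.

Call:
{"fn": "drive_tool", "kwargs": {"increments": [[[-0.0205,0.0036,0],[0,0,0],0.6],[[-0.0205,0.0036,0],[0,0,0],0.6],[[-0.0205,0.0036,0],[0,0,0],0.6],[[0,0,0],[0,0,0.143],0.6],[[0,0,0],[0,0,0.143],0.6],[[0,0,0],[0,0,0.143],0.6],[[0,0,0],[0,0,0.143],0.6],[[0,0,0],[0,0,0.143],0.6]]}}

```text
t: 9.45
eef_pos: [0.4707, 0.1129, 0.2218]
eef_rot: [[0.488, 0.873, -0.002], [0.873, -0.488, -0.0], [-0.001, -0.002, -1.0]]
contact_force: [0.0, 0.4, -0.2]
width: 0.0549
grasp_force: 0.0
```

Call:
{"fn": "drive_tool", "kwargs": {"increments": [[[0,0,0],[0,0,0.143],0.6],[[0,0,0],[0,0,0.143],0.6],[[0,0,0],[0,0,0.143],0.6],[[0,0,0],[0,0,0.143],0.6],[[0,0,0],[0,0,0.143],0.6],[[0,0,0],[0,0,0.143],0.6],[[0,0,0],[0,0,0],0.6],[[0,0,0],[0,0,0],0.6]]}}

```text
t: 10.25
eef_pos: [0.471, 0.113, 0.2223]
eef_rot: [[0.977, 0.212, -0.001], [0.212, -0.977, -0.0], [-0.001, -0.0, -1.0]]
contact_force: [1.0, 0.1, 0.4]
width: 0.0546
grasp_force: 0.0
```

```bash
cat >> h.py <<'E'
from scipy.optimize import minimize
def red(im):
    h=cv2.cvtColor(im,cv2.COLOR_RGB2HSV); return (((h[...,0]<7)|(h[...,0]>173))&(h[...,1]>150)&(h[...,2]>60)).astype(np.uint8)
def box(x,y,a,z0,z1,w=.013):
    c,s=np.cos(a),np.sin(a); return [(x+c*i*w-s*j*w,y+s*i*w+c*j*w,z) for i in(-1,1) for j in(-1,1) for z in(z0,z1)]
def iou(d,m,bx,S=4):
    p=np.array([proj(d,X) for X in bx]); o=m['o']
    q=((p-o+.5)*S*16).astype(np.int32); k=np.zeros(m['m'].shape,np.uint8); cv2.fillConvexPoly(k,cv2.convexHull(q),1,shift=4)
    return (k&m['m']).sum()/max(1,(k|m['m']).sum())
def mask(d,roi,S=4):
    u0,u1,v0,v1=roi; m=red(d['image'][v0:v1,u0:u1])
    n,l,s,_=cv2.connectedComponentsWithStats(m)
    if n<2: return None
    j=1+np.argmax(s[1:,4]); m=(l==j).astype(np.uint8)
    print('blob',s[j]+[u0,v0,0,0,0]); return dict(m=(cv2.resize(m*255,None,fx=S,fy=S,interpolation=cv2.INTER_LINEAR)>127).astype(np.uint8),o=np.array([u0,v0]))
E
python3 - <<'E'
from h import *
st()
D={n:grab(n,n[0]+'7') for n in('wrist','top','side')}
P=[.5395,.128,.125]
M={}
for n,d in D.items():
    u,v=proj(d,P).astype(int); r=90 if n=='wrist' else 30; print(n,u,v)
    M[n]=mask(d,(max(0,u-r),min(640,u+r),max(0,v-r),min(400,v+r)))
for use in(['wrist'],['side'],['top'],['wrist','side','top']):
    use=[n for n in use if M[n]]
    if not use: continue
    f=lambda p:-sum(iou(D[n],M[n],box(p[0],p[1],p[2],.092,.142)) for n in use)/len(use)
    best=min((minimize(f,[.5395,.128,a],method='Nelder-Mead',options=dict(initial_simplex=[[.5395,.128,a],[.55,.128,a],[.5395,.138,a],[.5395,.128,a+.3]])) for a in(-.4,-.1,.21,.5,.8)),key=lambda r:r.fun)
    print(use,best.x,best.fun)
E
```

```text
t 10.25 p [0.471  0.113  0.2223] w 0.054639913519626715 gf 0.0 F [1.  0.1 0.4]
[[ 0.977  0.212 -0.001]
 [ 0.212 -0.977 -0.   ]
 [-0.001 -0.    -1.   ]] [0.112 0.26  1.631 0.    1.252 1.469]
wrist 314 115
blob [ 292   82   37   38 1054]
top 271 200
side 278 164
blob [276 156  10  14 111]
['wrist'] [ 0.54974603  0.13363557 -0.00721734] -0.9153950583763236
['side'] [ 0.55533185  0.13851486 -0.49298912] -0.7054794520547946
['wrist', 'side'] [ 0.54986737  0.13377954 -0.00228475] -0.7765681322373792
```

Run:
```python
from h import *
d=pickle.load(open('pics/w7.pkl','rb')); m=mask(d,(224,404,25,205))
for a in np.arange(-.75,.8,.15):
    r=minimize(lambda p:-iou(d,m,box(p[0],p[1],a,.092,.142)),[.5497,.1336],method='Nelder-Mead',options=dict(initial_simplex=[[.5497,.1336],[.556,.1336],[.5497,.14]]))
    print(round(a,2),r.x.round(4),round(r.fun,3))
# top face only: brightest red
im=d['image'][75:130,285:335]; k=red(im)>0; v=im[...,0]; print(np.percentile(v[k],[5,25,50,75,95]))
_,t=cv2.threshold(v[k],0,255,cv2.THRESH_OTSU); print(_)
f=((v>_)&k).astype(np.uint8); n,l,s,_=cv2.connectedComponentsWithStats(f); j=1+np.argmax(s[1:,4]); print(s[j])
c=cv2.findContours((l==j).astype(np.uint8),0,1)[0][0]; rr=cv2.minAreaRect(c); print(rr)
b=cv2.boxPoints(rr)+[285,75]; Q=np.array([ray(d,u,w,.142) for u,w in b]); print(Q.round(4),np.linalg.norm(np.diff(Q,axis=0),axis=1),Q.mean(0)); e=Q[1]-Q[0]; print(np.arctan2(e[1],e[0]))
```

```text
blob [ 292   82   37   38 1054]
-0.75 [0.5499 0.1336] -0.702
-0.6 [0.5497 0.1336] -0.713
-0.45 [0.5499 0.1337] -0.742
-0.3 [0.55   0.1336] -0.794
-0.15 [0.5498 0.1336] -0.866
0.0 [0.5499 0.134 ] -0.914
0.15 [0.5501 0.1337] -0.864
0.3 [0.55   0.1337] -0.794
0.45 [0.5501 0.1337] -0.743
0.6 [0.5502 0.1337] -0.713
0.75 [0.5498 0.1333] -0.702
[172. 209. 209. 210. 211.]
174.0
[  7   7  37  36 996]
((24.858823776245117, 25.135297775268555), (31.671850204467773, 32.43111038208008), 12.528807640075684)
[[0.5378 0.1465 0.142 ]
 [0.5623 0.1458 0.142 ]
 [0.5624 0.1212 0.142 ]
 [0.5378 0.1214 0.142 ]] [0.02448275 0.02458494 0.02459786] [0.5500647  0.13373071 0.142     ]
-0.03056697540408503
```

Call:
{"fn": "drive_tool", "kwargs": {"increments": [[[0,0,0],[0,0,0.107],0.5],[[0,0,0],[0,0,0.107],0.5],[[0.0264,-0.0069,0],[0,0,0],0.5],[[0.0263,-0.0069,0],[0,0,0],0.5],[[0.0263,-0.0069,0],[0,0,0],0.5],[[0,0,0.02],[0,0,0],0.5],[[0,0,0.02],[0,0,0],0.5],[[0,0,0],[0,0,0],0.5]]}}

```text
t: 11.2
eef_pos: [0.549, 0.1331, 0.1807]
eef_rot: [[1.0, -0.003, -0.004], [-0.003, -1.0, -0.001], [-0.004, 0.001, -1.0]]
contact_force: [-0.6, 0.4, 1.0]
width: 0.0456
grasp_force: 0.0
```

Run:
```python
from h import *
st()
d=grab('wrist','w8'); m=mask(d,(200,440,100,300)); print([proj(d,[.55+x,.1337+y,.142]).round(1) for x in(-.013,.013) for y in(-.013,.013)])
s=grab('side','s8'); m=mask(s,(250,310,135,190))
```

```text
t 11.2 p [0.549  0.1331 0.1807] w 0.04563186967911867 gf 0.0 F [-0.6  0.4  1. ]
[[ 1.    -0.003 -0.004]
 [-0.003 -1.    -0.001]
 [-0.004  0.001 -1.   ]] [ 0.132  0.42   1.503 -0.     1.224  1.706]
blob [ 297  183   35   47 1567]
[array([331.4, 230.4]), array([296.4, 230.5]), array([331.8, 196.5]), array([295.8, 196.7])]
blob [275 156  11  14 109]
```

Call:
{"fn": "drive_tool", "kwargs": {"increments": [[[0,0,0.017],[0,0,0],0.5],[[0,0,0.017],[0,0,0],0.5],[[0,0,0.017],[0,0,0],0.5],[[0,0,0.017],[0,0,0],0.5],[[0,0,0.017],[0,0,0],0.5],[[0,0,0.014],[0,0,0],0.5],[[0,0,0],[0,0,0],0.5],[[0,0,0],[0,0,0],0.3]], "force": 40}}

```text
t: 12.1
eef_pos: [0.5512, 0.1334, 0.0852]
eef_rot: [[1.0, -0.005, 0.001], [-0.005, -1.0, 0.0], [0.001, -0.0, -1.0]]
contact_force: [-0.0, -0.9, 0.1]
width: 0.0402
grasp_force: 0.0
```

Call:
{"fn": "drive_tool", "kwargs": {"increments": [[[0,0,0],[0,0,0],0.15],[[0,0,0],[0,0,0],0.1],[[0,0,0],[0,0,0],0.1],[[0,0,0],[0,0,0],0.1],[[0,0,0],[0,0,0],0.1],[[0,0,0],[0,0,0],0.1],[[0,0,-0.005],[0,0,0],0.1],[[0,0,-0.01],[0,0,0],0.1]], "force": 40}}

```text
t: 12.9
eef_pos: [0.5501, 0.1332, 0.0993]
eef_rot: [[1.0, -0.005, -0.001], [-0.005, -1.0, -0.0], [-0.001, 0.0, -1.0]]
contact_force: [0.1, -0.7, -1.1]
width: 0.0256
grasp_force: 40.0
```

Call:
{"fn": "drive_tool", "kwargs": {"increments": [[[0,0,-0.022],[0,0,0],0.1],[[0,0,-0.028],[0,0,0],0.1],[[0,0,-0.028],[0,0,0],0.1],[[0,0,-0.028],[0,0,0],0.1],[[0,0,-0.028],[0,0,0],0.1],[[0,0,0],[0,0,0],0.1],[[-0.002,0.015,0],[0,0,0],0.1],[[-0.004,0.028,0],[0,0,0],0.1]]}}

```text
t: 13.7
eef_pos: [0.5436, 0.0903, 0.2326]
eef_rot: [[1.0, -0.003, -0.001], [-0.003, -1.0, 0.0], [-0.001, -0.0, -1.0]]
contact_force: [0.2, 0.0, -2.0]
width: 0.0259
grasp_force: 40.0
```

Call:
{"fn": "drive_tool", "kwargs": {"increments": [[[-0.004,0.03,0],[0,0,0],0.1],[[-0.004,0.03,0],[0,0,0],0.1],[[-0.004,0.03,0],[0,0,0],0.1],[[-0.004,0.03,0],[0,0,0],0.1],[[-0.004,0.03,0],[0,0,0],0.1],[[-0.004,0.03,0],[0,0,0],0.1],[[-0.004,0.03,0],[0,0,0],0.1],[[-0.004,0.025,0],[0,0,0],0.1]]}}

```text
t: 14.5
eef_pos: [0.5096, -0.1464, 0.2323]
eef_rot: [[1.0, -0.006, -0.002], [-0.006, -1.0, 0.0], [-0.002, -0.0, -1.0]]
contact_force: [1.0, 0.3, -1.8]
width: 0.0262
grasp_force: 40.0
```

Call:
{"fn": "drive_tool", "kwargs": {"increments": [[[-0.002,0.015,0],[0,0,0],0.1],[[0,0,0],[0,0,0],0.1],[[0,0,0.025],[0,0,0],0.1],[[0,0,0.025],[0,0,0],0.1],[[0,0,0.025],[0,0,0],0.1],[[0,0,0],[0,0,0],0.1],[[0,0,0],[0,0,0],0.1],[[0,0,0],[0,0,0],0.1]]}}

```text
t: 15.3
eef_pos: [0.5097, -0.1595, 0.1594]
eef_rot: [[1.0, -0.005, 0.002], [-0.005, -1.0, -0.001], [0.002, 0.001, -1.0]]
contact_force: [-0.5, -0.1, -1.4]
width: 0.0257
grasp_force: 40.0
```

Run:
```python
from h import *
st()
w=grab('wrist','w9');s=grab('side','s9');t=grab('top','t9')
def blobs(d,roi,zz=.026):
    u0,u1,v0,v1=roi; h=cv2.cvtColor(d['image'][v0:v1,u0:u1],cv2.COLOR_RGB2HSV)
    for n,lo,hi in(('O',10,24),('B',100,125)):
        m=((h[...,0]>=lo)&(h[...,0]<=hi)&(h[...,1]>150)&(h[...,2]>70)).astype(np.uint8)
        k,l,st_,c=cv2.connectedComponentsWithStats(m)
        for i in range(1,k):
            if st_[i,4]>8: print(n,st_[i,4],c[i]+[u0,v0],ray(d,*(c[i]+[u0,v0]),zz)[:2].round(4))
print('top');blobs(t,(325,395,175,245))
print('side');blobs(s,(300,380,200,275))
o=mask(s,(250,400,120,260))
e=np.array(st()['eef_pos'])
print('exp handle in side at foot=TCP-.0623', [proj(s,e+[0,0,-.0623+z]).round(1) for z in(0,.07,.12)])
```

```text
t 15.3 p [ 0.5097 -0.1595  0.1594] w 0.025710922143898543 gf 39.98968183994293 F [-0.5 -0.1 -1.4]
[[ 1.    -0.005  0.002]
 [-0.005 -1.    -0.001]
 [ 0.002  0.001 -1.   ]] [-0.415  0.398  1.609  0.     1.133  1.161]
top
O 11 [345.         216.45454545] [ 0.4955 -0.1061]
O 40 [373.75 225.  ] [ 0.4647 -0.2005]
side
O 51 [320.94117647 231.33333333] [ 0.4955 -0.1058]
O 49 [320.40816327 245.46938776] [ 0.4552 -0.1422]
O 17 [337.17647059 254.05882353] [ 0.4676 -0.2   ]
B 48 [354.     234.4375] [ 0.5589 -0.1873]
B 50 [353.24 248.56] [ 0.5167 -0.2211]
blob [333 195   9  18 106]
t 15.45 p [ 0.5096 -0.1597  0.1592] w 0.026361209207171773 gf 39.989662170410156 F [ 0.3 -0.1 -0.8]
[[ 1.    -0.005  0.002]
 [-0.005 -1.    -0.001]
 [ 0.002  0.001 -1.   ]] [-0.415  0.399  1.609  0.     1.132  1.16 ]
exp handle in side at foot=TCP-.0623 [array([337.8, 224.1]), array([338.9, 208.8]), array([339.7, 197.1])]
```

Call:
{"fn": "drive_tool", "kwargs": {"increments": [[[0,0,0.02],[0,0,0],0.1],[[0,0,0.02],[0,0,0],0.1],[[0,0,0.02],[0,0,0],0.1],[[0,0,0.015],[0,0,0],0.1],[[0,0,0.006],[0,0,0],0.1],[[0,0,0.005],[0,0,0],0.1],[[0,0,0],[0,0,0],0.1],[[0,0,0],[0,0,0],0.1]]}}

```text
t: 16.25
eef_pos: [0.5094, -0.1597, 0.0728]
eef_rot: [[1.0, -0.005, 0.001], [-0.005, -1.0, -0.0], [0.001, 0.0, -1.0]]
contact_force: [-0.5, 0.4, -1.4]
width: 0.0259
grasp_force: 40.0
```

Run:
```python
import numpy as np
r=[0,12,24,34,40,46,51,55]+[56]*33
a=[188]*4+[180,170,160,148]+list(148-15*np.arange(1,34))
W=np.array([[R*np.cos(np.radians(A)),-R*np.sin(np.radians(A))] for R,A in zip(r,a)]).round(0)/1000
D=np.diff(W,axis=0)
for k in range(0,40,8): print('['+', '.join(f'[[{x:.3f}, {y:.3f}, 0], [0, 0, 0], 0.1]' for x,y in D[k:k+8])+']')
```

```text
[[[-0.012, 0.002, 0], [0, 0, 0], 0.1], [[-0.012, 0.001, 0], [0, 0, 0], 0.1], [[-0.010, 0.002, 0], [0, 0, 0], 0.1], [[-0.006, -0.005, 0], [0, 0, 0], 0.1], [[-0.005, -0.008, 0], [0, 0, 0], 0.1], [[-0.003, -0.009, 0], [0, 0, 0], 0.1], [[0.001, -0.012, 0], [0, 0, 0], 0.1], [[0.009, -0.012, 0], [0, 0, 0], 0.1]]
[[[0.012, -0.008, 0], [0, 0, 0], 0.1], [[0.013, -0.006, 0], [0, 0, 0], 0.1], [[0.015, -0.001, 0], [0, 0, 0], 0.1], [[0.014, 0.002, 0], [0, 0, 0], 0.1], [[0.014, 0.007, 0], [0, 0, 0], 0.1], [[0.011, 0.009, 0], [0, 0, 0], 0.1], [[0.008, 0.012, 0], [0, 0, 0], 0.1], [[0.006, 0.013, 0], [0, 0, 0], 0.1]]
[[[0.001, 0.015, 0], [0, 0, 0], 0.1], [[-0.002, 0.014, 0], [0, 0, 0], 0.1], [[-0.007, 0.014, 0], [0, 0, 0], 0.1], [[-0.009, 0.011, 0], [0, 0, 0], 0.1], [[-0.012, 0.008, 0], [0, 0, 0], 0.1], [[-0.013, 0.006, 0], [0, 0, 0], 0.1], [[-0.015, 0.001, 0], [0, 0, 0], 0.1], [[-0.014, -0.002, 0], [0, 0, 0], 0.1]]
[[[-0.014, -0.007, 0], [0, 0, 0], 0.1], [[-0.011, -0.009, 0], [0, 0, 0], 0.1], [[-0.008, -0.012, 0], [0, 0, 0], 0.1], [[-0.006, -0.013, 0], [0, 0, 0], 0.1], [[-0.001, -0.015, 0], [0, 0, 0], 0.1], [[0.002, -0.014, 0], [0, 0, 0], 0.1], [[0.007, -0.014, 0], [0, 0, 0], 0.1], [[0.009, -0.011, 0], [0, 0, 0], 0.1]]
[[[0.012, -0.008, 0], [0, 0, 0], 0.1], [[0.013, -0.006, 0], [0, 0, 0], 0.1], [[0.015, -0.001, 0], [0, 0, 0], 0.1], [[0.014, 0.002, 0], [0, 0, 0], 0.1], [[0.014, 0.007, 0], [0, 0, 0], 0.1], [[0.011, 0.009, 0], [0, 0, 0], 0.1], [[0.008, 0.012, 0], [0, 0, 0], 0.1], [[0.006, 0.013, 0], [0, 0, 0], 0.1]]
```

Call:
{"fn": "drive_tool", "kwargs": {"increments": [[[-0.012,0.002,0],[0,0,0],0.1],[[-0.012,0.001,0],[0,0,0],0.1],[[-0.01,0.002,0],[0,0,0],0.1],[[-0.006,-0.005,0],[0,0,0],0.1],[[-0.005,-0.008,0],[0,0,0],0.1],[[-0.003,-0.009,0],[0,0,0],0.1],[[0.001,-0.012,0],[0,0,0],0.1],[[0.009,-0.012,0],[0,0,0],0.1]]}}

```text
t: 17.05
eef_pos: [0.4725, -0.1184, 0.0728]
eef_rot: [[1.0, -0.005, 0.003], [-0.005, -1.0, -0.002], [0.003, 0.002, -1.0]]
contact_force: [3.9, -3.6, -1.9]
width: 0.0261
grasp_force: 40.0
```

Call:
{"fn": "drive_tool", "kwargs": {"increments": [[[0.012,-0.008,0],[0,0,0],0.1],[[0.013,-0.006,0],[0,0,0],0.1],[[0.015,-0.001,0],[0,0,0],0.1],[[0.014,0.002,0],[0,0,0],0.1],[[0.014,0.007,0],[0,0,0],0.1],[[0.011,0.009,0],[0,0,0],0.1],[[0.008,0.012,0],[0,0,0],0.1],[[0.006,0.013,0],[0,0,0],0.1]]}}

```text
t: 17.85
eef_pos: [0.5642, -0.1458, 0.0721]
eef_rot: [[1.0, -0.004, -0.001], [-0.004, -1.0, 0.001], [-0.001, -0.001, -1.0]]
contact_force: [-3.7, 9.6, 6.0]
width: 0.0262
grasp_force: 40.0
```

Call:
{"fn": "drive_tool", "kwargs": {"increments": [[[0.001,0.015,0],[0,0,0],0.1],[[-0.002,0.014,0],[0,0,0],0.1],[[-0.007,0.014,0],[0,0,0],0.1],[[-0.009,0.011,0],[0,0,0],0.1],[[-0.012,0.008,0],[0,0,0],0.1],[[-0.013,0.006,0],[0,0,0],0.1],[[-0.015,0.001,0],[0,0,0],0.1],[[-0.014,-0.002,0],[0,0,0],0.1]]}}

```text
t: 18.65
eef_pos: [0.4927, -0.2131, 0.0723]
eef_rot: [[1.0, -0.006, 0.002], [-0.006, -1.0, 0.001], [0.002, -0.001, -1.0]]
contact_force: [5.4, 6.4, -3.1]
width: 0.0261
grasp_force: 40.0
```

Call:
{"fn": "drive_tool", "kwargs": {"increments": [[[-0.014,-0.007,0],[0,0,0],0.1],[[-0.011,-0.009,0],[0,0,0],0.1],[[-0.008,-0.012,0],[0,0,0],0.1],[[-0.006,-0.013,0],[0,0,0],0.1],[[-0.001,-0.015,0],[0,0,0],0.1],[[0.002,-0.014,0],[0,0,0],0.1],[[0.007,-0.014,0],[0,0,0],0.1],[[0.009,-0.011,0],[0,0,0],0.1]]}}

```text
t: 19.45
eef_pos: [0.4725, -0.1172, 0.0723]
eef_rot: [[1.0, -0.005, 0.001], [-0.005, -1.0, -0.001], [0.001, 0.001, -1.0]]
contact_force: [1.9, -3.1, -0.9]
width: 0.0258
grasp_force: 40.0
```

```bash
cat >> h.py <<'E'
def blobs(d,roi,zz=.026):
    u0,u1,v0,v1=roi; h=cv2.cvtColor(d['image'][v0:v1,u0:u1],cv2.COLOR_RGB2HSV)
    for n,lo,hi in(('O',10,24),('B',100,125)):
        m=((h[...,0]>=lo)&(h[...,0]<=hi)&(h[...,1]>150)&(h[...,2]>70)).astype(np.uint8)
        k,l,st_,c=cv2.connectedComponentsWithStats(m)
        for i in range(1,k):
            if st_[i,4]>8: print(n,st_[i,4],(c[i]+[u0,v0]).round(1),ray(d,*(c[i]+[u0,v0]),zz)[:2].round(4))
E
python3 - <<'E'
from h import *
e=np.array(st()['eef_pos'])
s=grab('side','s10');w=grab('wrist','w10')
print('side');blobs(s,(300,380,200,275)); o=mask(s,(250,400,120,260)); print([proj(s,e+[0,0,-.0623+z]).round(1) for z in(0,.07,.12)])
print('wrist');blobs(w,(0,640,0,400))
E
```

```text
t 19.45 p [ 0.4725 -0.1172  0.0723] w 0.02579630071954418 gf 39.98721957206726 F [ 1.9 -3.1 -0.9]
[[ 1.    -0.005  0.001]
 [-0.005 -1.    -0.001]
 [ 0.001  0.001 -1.   ]] [-0.366  0.465  1.815 -0.     0.86   1.21 ]
side
O 52 [314.2 236.6] [ 0.4662 -0.1053]
B 51 [360.6 234.2] [ 0.574  -0.2013]
B 20 [359.8 246.6] [ 0.5363 -0.2302]
blob [313 216   7  12  48]
[array([318.4, 240.7]), array([318.7, 226.7]), array([319. , 216.1])]
wrist
O 962 [274.2 140.4] [ 0.5276 -0.0876]
O 296 [284.9 209.8] [ 0.4759 -0.0938]
O 828 [418.8 229.3] [ 0.4598 -0.1958]
B 1167 [429.6  64. ] [ 0.5779 -0.194 ]
B 1085 [475.6 120.4] [ 0.5407 -0.2295]
B 3713 [620.1 172.4] [ 0.5032 -0.3396]
B 933 [464.7 191.5] [ 0.4894 -0.2276]
```

Run:
```python
import numpy as np
a=list(133-10*np.arange(22)); r=[56]*22+[44,32,22]; a+=[-77,-77,-77]
W=np.array([[R*np.cos(np.radians(A)),-R*np.sin(np.radians(A))] for R,A in zip(r,a)]).round(0)/1000
D=np.diff(W,axis=0)
for k in range(0,24,8): print('['+', '.join(f'[[{x:.3f}, {y:.3f}, 0], [0, 0, 0], 0.1]' for x,y in D[k:k+8])+']')
```

```text
[[[0.008, -0.006, 0], [0, 0, 0], 0.1], [[0.008, -0.005, 0], [0, 0, 0], 0.1], [[0.009, -0.003, 0], [0, 0, 0], 0.1], [[0.010, -0.001, 0], [0, 0, 0], 0.1], [[0.010, 0.000, 0], [0, 0, 0], 0.1], [[0.009, 0.002, 0], [0, 0, 0], 0.1], [[0.009, 0.004, 0], [0, 0, 0], 0.1], [[0.009, 0.005, 0], [0, 0, 0], 0.1]]
[[[0.007, 0.007, 0], [0, 0, 0], 0.1], [[0.006, 0.008, 0], [0, 0, 0], 0.1], [[0.005, 0.008, 0], [0, 0, 0], 0.1], [[0.003, 0.009, 0], [0, 0, 0], 0.1], [[0.001, 0.010, 0], [0, 0, 0], 0.1], [[0.000, 0.010, 0], [0, 0, 0], 0.1], [[-0.002, 0.009, 0], [0, 0, 0], 0.1], [[-0.004, 0.009, 0], [0, 0, 0], 0.1]]
[[[-0.005, 0.009, 0], [0, 0, 0], 0.1], [[-0.007, 0.007, 0], [0, 0, 0], 0.1], [[-0.008, 0.006, 0], [0, 0, 0], 0.1], [[-0.008, 0.005, 0], [0, 0, 0], 0.1], [[-0.009, 0.003, 0], [0, 0, 0], 0.1], [[-0.003, -0.012, 0], [0, 0, 0], 0.1], [[-0.003, -0.012, 0], [0, 0, 0], 0.1], [[-0.002, -0.010, 0], [0, 0, 0], 0.1]]
```

Call:
{"fn": "drive_tool", "kwargs": {"increments": [[[0.008,-0.006,0],[0,0,0],0.1],[[0.008,-0.005,0],[0,0,0],0.1],[[0.009,-0.003,0],[0,0,0],0.1],[[0.01,-0.001,0],[0,0,0],0.1],[[0.01,0,0],[0,0,0],0.1],[[0.009,0.002,0],[0,0,0],0.1],[[0.009,0.004,0],[0,0,0],0.1],[[0.009,0.005,0],[0,0,0],0.1]]}}

```text
t: 20.35
eef_pos: [0.5425, -0.1142, 0.0718]
eef_rot: [[1.0, -0.005, -0.003], [-0.005, -1.0, 0.001], [-0.003, -0.001, -1.0]]
contact_force: [-3.5, 0.7, 4.8]
width: 0.0258
grasp_force: 40.0
```

Call:
{"fn": "drive_tool", "kwargs": {"increments": [[[0.007,0.007,0],[0,0,0],0.1],[[0.006,0.008,0],[0,0,0],0.1],[[0.005,0.008,0],[0,0,0],0.1],[[0.003,0.009,0],[0,0,0],0.1],[[0.001,0.01,0],[0,0,0],0.1],[[0,0.01,0],[0,0,0],0.1],[[-0.002,0.009,0],[0,0,0],0.1],[[-0.004,0.009,0],[0,0,0],0.1]]}}

```text
t: 21.15
eef_pos: [0.5586, -0.1856, 0.0721]
eef_rot: [[1.0, -0.005, 0.0], [-0.005, -1.0, -0.0], [0.0, 0.0, -1.0]]
contact_force: [-0.0, -0.0, -1.3]
width: 0.026
grasp_force: 40.0
```

Call:
{"fn": "drive_tool", "kwargs": {"increments": [[[-0.005,0.009,0],[0,0,0],0.1],[[-0.007,0.007,0],[0,0,0],0.1],[[-0.008,0.006,0],[0,0,0],0.1],[[-0.008,0.005,0],[0,0,0],0.1],[[-0.009,0.003,0],[0,0,0],0.1],[[-0.003,-0.012,0],[0,0,0],0.1],[[-0.003,-0.012,0],[0,0,0],0.1],[[-0.002,-0.01,0],[0,0,0],0.1]]}}

```text
t: 21.95
eef_pos: [0.5134, -0.179, 0.0721]
eef_rot: [[1.0, -0.005, -0.001], [-0.005, -1.0, 0.0], [-0.001, -0.0, -1.0]]
contact_force: [-0.2, -0.2, -0.7]
width: 0.026
grasp_force: 39.9
```

Run:
```python
from h import *
st()
s=grab('side','s11');w=grab('wrist','w11');t=grab('top','t11')
print('side');blobs(s,(300,380,200,275))
print('wrist');blobs(w,(0,560,0,400))
print('top');blobs(t,(325,395,175,245))
```

```text
t 21.95 p [ 0.5134 -0.179   0.0721] w 0.025950513058905604 gf 39.92865800857544 F [-0.2 -0.2 -0.7]
[[ 1.    -0.005 -0.001]
 [-0.005 -1.     0.   ]
 [-0.001 -0.    -1.   ]] [-0.445  0.527  1.676 -0.     0.939  1.13 ]
side
O 43 [331.5 221.5] [ 0.5476 -0.1025]
O 56 [314.2 236.3] [ 0.4671 -0.1044]
B 50 [360.7 234.4] [ 0.5736 -0.202 ]
B 17 [359.6 246.7] [ 0.5356 -0.2304]
wrist
O 1011 [207.9 156.4] [ 0.5554 -0.1009]
O 41 [219.1 242.2] [ 0.4891 -0.1037]
B 916 [340.4 122.2] [ 0.579 -0.196]
B 866 [388.1 173.8] [ 0.5421 -0.2314]
B 4115 [537.5 218. ] [ 0.5076 -0.3463]
B 467 [381.4 235.6] [ 0.494  -0.2289]
top
O 25 [340.5 199.1] [ 0.5542 -0.0929]
B 26 [382.6 218.8] [ 0.4847 -0.2308]
```

Call:
{"fn": "drive_tool", "kwargs": {"increments": [[[0,0,-0.015],[0,0,0],0.1],[[0,0,-0.02],[0,0,0],0.1],[[0,0,-0.02],[0,0,0],0.1],[[0,0,-0.02],[0,0,0],0.1],[[0,0,-0.02],[0,0,0],0.1],[[0,0,-0.01],[0,0,0],0.1],[[0,0,0],[0,0,0],0.1],[[0,0,0],[0,0,0],0.1]]}}

```text
t: 22.9
eef_pos: [0.5137, -0.1805, 0.1764]
eef_rot: [[1.0, -0.005, -0.001], [-0.005, -1.0, 0.0], [-0.001, -0.0, -1.0]]
contact_force: [0.9, -0.0, -1.9]
width: 0.0259
grasp_force: 39.9
```

Run:
```python
from h import *
e=np.array(st()['eef_pos'])
s=grab('side','s12');w=grab('wrist','w12')
print('side');blobs(s,(300,380,200,275)); mask(s,(250,400,120,260)); print([proj(s,e+[0,0,-.0623+z]).round(1) for z in(0,.07,.12)])
print('wrist');blobs(w,(0,560,0,400))
f=lambda i,s:cv2.resize(cv2.cvtColor(i,cv2.COLOR_RGB2BGR),None,fx=s,fy=s,interpolation=cv2.INTER_CUBIC)
a=f(s['image'][170:275,290:390],5)[:525]; b=f(w['image'][20:370,200:480],.0+1.05); W=np.zeros((525,800,3),np.uint8); W[:,:500]=a; W[:b.shape[0],500:500+b.shape[1]]=b[:525,:300]
cv2.imwrite('pics/c12.png',W)
```

```text
t 22.9 p [ 0.5137 -0.1805  0.1764] w 0.025895983236081686 gf 39.92923378944397 F [ 0.9 -0.  -1.9]
[[ 1.    -0.005 -0.001]
 [-0.005 -1.     0.   ]
 [-0.001 -0.    -1.   ]] [-0.447  0.394  1.561 -0.     1.188  1.128]
side
O 49 [332.  221.5] [ 0.5486 -0.1035]
O 55 [314.3 236.3] [ 0.4672 -0.1046]
O 9 [334.8 254.6] [ 0.4612 -0.1961]
B 52 [360.5 234.3] [ 0.5737 -0.2014]
B 18 [359.7 246.3] [ 0.5367 -0.2295]
blob [340 194   8  20 120]
[array([344.2, 223.5]), array([345.6, 208. ]), array([346.6, 196.1])]
wrist
O 481 [235.5 143.5] [ 0.5549 -0.1   ]
O 431 [241.4 218.2] [ 0.4748 -0.101 ]
B 427 [330.  118.8] [ 0.5788 -0.1962]
B 410 [364.5 155.7] [ 0.5417 -0.232 ]
B 4839 [493.3 185.6] [ 0.5093 -0.3688]
B 381 [360.7 205.9] [ 0.4879 -0.2297]
```

View pics/c12.png

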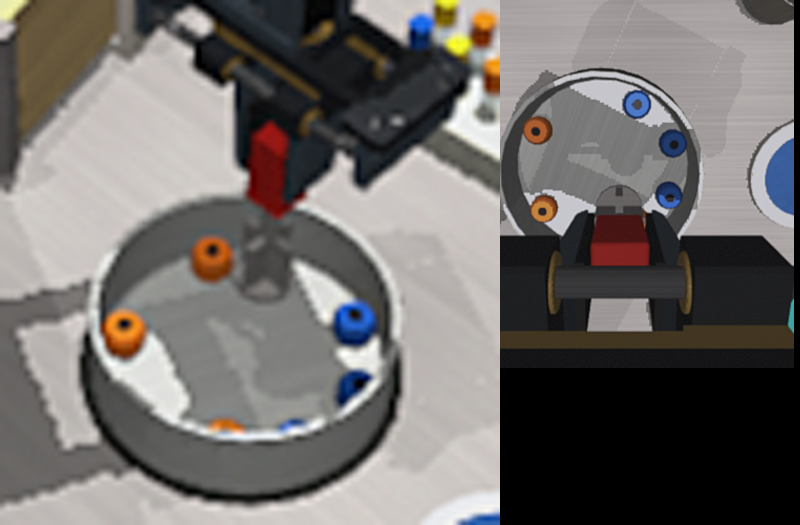

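The image shows the stirrer tilted in the grip, with its foot swung toward +x, so it rode over the beads. I'll square it by pushing the foot against the bowl's inner wall in a bead-free gap, then stir with a firmer grip.

Call:
{"fn": "drive_tool", "kwargs": {"increments": [[[-0.014,-0.031,0],[0,0,0],0.1],[[0,0,0.02],[0,0,0],0.1],[[0,0,0.02],[0,0,0],0.1],[[0,0,0.02],[0,0,0],0.1],[[0,0,0.02],[0,0,0],0.1],[[0,0,0.016],[0,0,0],0.1],[[0,0,0.006],[0,0,0],0.1],[[0,0,0],[0,0,0],0.1]], "force": 25}}

```text
t: 23.8
eef_pos: [0.4994, -0.1492, 0.0742]
eef_rot: [[1.0, -0.005, -0.002], [-0.005, -1.0, 0.001], [-0.002, -0.001, -1.0]]
contact_force: [0.7, 0.5, -1.1]
width: 0.026
grasp_force: 25.0
```

Call:
{"fn": "drive_tool", "kwargs": {"increments": [[[0.012,0,0],[0,0,0],0.1],[[0.012,0,0],[0,0,0],0.1],[[0.008,0,0],[0,0,0],0.1],[[0.008,0,0],[0,0,0],0.1],[[0.008,0,0],[0,0,0],0.1],[[0.008,0,0],[0,0,0],0.1],[[0.008,0,0],[0,0,0],0.1],[[0.006,0,0],[0,0,0],0.1]]}}

```text
t: 24.6
eef_pos: [0.5708, -0.1498, 0.0751]
eef_rot: [[1.0, -0.005, 0.0], [-0.005, -1.0, -0.0], [0.0, 0.0, -1.0]]
contact_force: [0.5, 0.7, -1.5]
width: 0.0258
grasp_force: 25.0
```

Call:
{"fn": "drive_tool", "kwargs": {"increments": [[[0.005,0,0],[0,0,0],0.1],[[0.004,0,0],[0,0,0],0.1],[[0.002,0,0],[0,0,0],0.1],[[0,0,0],[0,0,0],0.1],[[0,0,0],[0,0,0],0.1],[[0,0,0],[0,0,0],0.1],[[0,0,0],[0,0,0],0.1],[[0,0,0],[0,0,0],0.1]]}}

```text
t: 25.4
eef_pos: [0.581, -0.1499, 0.0751]
eef_rot: [[1.0, -0.005, -0.0], [-0.005, -1.0, -0.0], [-0.0, 0.0, -1.0]]
contact_force: [0.2, 0.1, -0.8]
width: 0.0258
grasp_force: 25.0
```

```bash
cat >> h.py <<'E'
def tilt(names=('side','wrist','top'),tag='x'):
    o=ctrl.get_obs(); e=np.array(o['eef_pos']); R0=np.array(o['eef_rot'])
    # handle: pivot near TCP +.041 ; params: tilt about tool y (th), tilt about tool x (ph), slide dz
    D={};M={}
    for n in names:
        d=grab(n,n[0]+tag); u,v=proj(d,e+[0,0,.03]).astype(int); r=110 if n=='wrist' else 32
        m=mask(d,(max(0,u-r),min(640,u+r),max(0,v-r),min(400,v+r)))
        if m is not None: D[n]=d;M[n]=m
    return e,R0,D,M
E
python3 - <<'E'
from h import *
e,R0,D,M=tilt(('side','wrist'),'13')
print(e, st()['contact_force'])
for n,d in D.items():
    blobs(d,(0,560,0,400) if n=='wrist' else (300,380,200,275))
    c=np.array([proj(d,X) for X in box(e[0],e[1],0,e[2]+.0077,e[2]+.0577)]); print(n,c.min(0),c.max(0))
E
```

```text
blob [345 200   8  17  99]
blob [ 286  225   56   48 2460]
t 25.5 p [ 0.581  -0.1499  0.0752] w 0.025956408472802606 gf 24.998910427093506 F [ 0.8  0.1 -1.7]
[[ 1.    -0.005  0.   ]
 [-0.005 -1.    -0.   ]
 [ 0.     0.    -1.   ]] [-0.352  0.586  1.532  0.     1.024  1.224]
[ 0.58098078 -0.14987197  0.07514877] [ 0.84851019  0.09143971 -1.71201094]
O 49 [332.  221.5] [ 0.5486 -0.1035]
O 50 [314.3 236.6] [ 0.4662 -0.1052]
O 9 [334.8 254.6] [ 0.4612 -0.1961]
B 49 [360.3 234.5] [ 0.5725 -0.2015]
B 23 [359.8 246.3] [ 0.5373 -0.2297]
side [344.87271767 196.98481009] [358.04982565 216.90233125]
O 479 [250.5 234.6] [ 0.5622 -0.0999]
B 623 [373.1 213.3] [ 0.5789 -0.1945]
B 62 [416.8 241.7] [ 0.5554 -0.2296]
B 367 [549.7 263.6] [ 0.5361 -0.337 ]
B 350 [540.  313.2] [ 0.491 -0.337]
wrist [286.01498742 218.09833709] [344.32746429 304.99019172]
```

Run:
```python
from h import *
L=lambda n:pickle.load(open(f'pics/{n}.pkl','rb'))
s,w=L('s12'),L('w12'); e=np.array([.5137,-.1805,.1764])
for dz in(-.0623,-.07,-.08): print('upright foot',dz,proj(s,e+[0,0,dz]),proj(w,e+[0,0,dz]),'handle top ctr',proj(w,e+[0,0,dz+.12]),proj(s,e+[0,0,dz+.12]))
def tri(o):
    A=[];b=[]
    for d,u,v in o:
        K,R,t=map(np.array,(d['camera_matrix'],d['R'],d['t'])); P=K@np.c_[R,t]
        for r,x in((0,u),(1,v)): A.append(P[r]-x*P[2])
    A=np.array(A); return np.linalg.lstsq(A[:,:3],-A[:,3],rcond=None)[0]
for v in(205,210,216): print(v,tri([(s,342.4,227),(w,313.3,v)])-e)
# wrist handle: bright/dark rows along centre column
for nm in('w9','w10','w12','w13'):
    im=L(nm)['image']; k=red(im); k[:, :260]=0;k[:,360:]=0
    ys=np.where(k.sum(1)>10)[0]; print(nm,ys.min(),ys.max(),[ (y,int(im[y,k[y]>0,0].mean())) for y in range(ys.min(),ys.max()+1,5)])
```

```text
upright foot -0.0623 [344.21550706 223.55586187] [314.85589419 205.99168414] handle top ctr [315.60981728 279.589483  ] [346.62819887 196.13140933]
upright foot -0.07 [344.07122248 225.19590787] [314.82908427 203.37450622] handle top ctr [315.52880092 271.6806843 ] [346.46349225 198.00358745]
upright foot -0.08 [343.88559708 227.30586443] [314.7963451  200.17851565] handle top ctr [315.43413956 262.43986398] [346.25172962 200.41063931]
205 [-0.00387099  0.00206033 -0.07710302]
210 [-0.00645645  0.00087531 -0.07337956]
216 [-0.00949616 -0.00052473 -0.06897184]
w9 222 272 [(222, 76), (227, 75), (232, 76), (237, 76), (242, 76), (247, 76), (252, 76), (257, 123), (262, 127), (267, 127), (272, 111)]
w10 207 272 [(207, 98), (212, 97), (217, 97), (222, 97), (227, 97), (232, 98), (237, 97), (242, 98), (247, 98), (252, 98), (257, 114), (262, 132), (267, 131), (272, 115)]
w12 225 272 [(225, 70), (230, 70), (235, 71), (240, 71), (245, 71), (250, 79), (255, 128), (260, 127), (265, 127), (270, 128)]
w13 225 272 [(225, 73), (230, 73), (235, 74), (240, 73), (245, 74), (250, 84), (255, 133), (260, 133), (265, 133), (270, 133)]
```

Run:
```python
import numpy as np
a=[8,2]+list(-5.5-7.5*np.arange(15)); r=[71.7]+[69]*3+[68]*20
W=np.array([[R*np.cos(np.radians(A)),-R*np.sin(np.radians(A))] for R,A in zip(r,a)]).round(0)/1000
D=np.diff(W,axis=0); print(W[-1])
for k in range(0,16,8): print('['+', '.join(f'[[{x:.3f}, {y:.3f}, 0], [0, 0, 0], 0.1]' for x,y in D[k:k+8])+']')
```

```text
[-0.024  0.064]
[[[-0.002, 0.008, 0], [0, 0, 0], 0.1], [[0.000, 0.009, 0], [0, 0, 0], 0.1], [[-0.002, 0.009, 0], [0, 0, 0], 0.1], [[-0.003, 0.008, 0], [0, 0, 0], 0.1], [[-0.004, 0.008, 0], [0, 0, 0], 0.1], [[-0.005, 0.007, 0], [0, 0, 0], 0.1], [[-0.005, 0.007, 0], [0, 0, 0], 0.1], [[-0.007, 0.006, 0], [0, 0, 0], 0.1]]
[[[-0.007, 0.006, 0], [0, 0, 0], 0.1], [[-0.008, 0.004, 0], [0, 0, 0], 0.1], [[-0.008, 0.003, 0], [0, 0, 0], 0.1], [[-0.009, 0.002, 0], [0, 0, 0], 0.1], [[-0.009, 0.001, 0], [0, 0, 0], 0.1], [[-0.009, 0.000, 0], [0, 0, 0], 0.1], [[-0.008, -0.002, 0], [0, 0, 0], 0.1], [[-0.009, -0.002, 0], [0, 0, 0], 0.1]]
```

Call:
{"fn": "drive_tool", "kwargs": {"increments": [[[-0.002,0.008,0],[0,0,0],0.1],[[0,0.009,0],[0,0,0],0.1],[[-0.002,0.009,0],[0,0,0],0.1],[[-0.003,0.008,0],[0,0,0],0.1],[[-0.004,0.008,0],[0,0,0],0.1],[[-0.005,0.007,0],[0,0,0],0.1],[[-0.005,0.007,0],[0,0,0],0.1],[[-0.007,0.006,0],[0,0,0],0.1]], "force": 60}}

```text
t: 26.3
eef_pos: [0.5504, -0.2095, 0.074]
eef_rot: [[1.0, -0.007, -0.004], [-0.007, -1.0, 0.006], [-0.004, -0.006, -1.0]]
contact_force: [0.4, 22.9, -2.1]
width: 0.0262
grasp_force: 60.7
```

Call:
{"fn": "drive_tool", "kwargs": {"increments": [[[-0.007,0.006,0],[0,0,0],0.1],[[-0.008,0.004,0],[0,0,0],0.1],[[-0.008,0.003,0],[0,0,0],0.1],[[-0.009,0.002,0],[0,0,0],0.1],[[-0.009,0.001,0],[0,0,0],0.1],[[-0.009,0,0],[0,0,0],0.1],[[-0.008,-0.002,0],[0,0,0],0.1],[[-0.009,-0.002,0],[0,0,0],0.1]]}}

```text
t: 27.1
eef_pos: [0.486, -0.2226, 0.0752]
eef_rot: [[1.0, -0.006, 0.002], [-0.006, -1.0, 0.002], [0.002, -0.002, -1.0]]
contact_force: [7.1, 12.8, -2.1]
width: 0.028
grasp_force: 59.6
```

Run:
```python
from h import *
st()
s=grab('side','s14');w=grab('wrist','w14');t=grab('top','t14')
print('side');blobs(s,(300,380,200,275))
print('wrist');blobs(w,(0,640,0,400))
print('top');blobs(t,(325,395,175,245))
im=w['image'];k=red(im); k[:, :260]=0;k[:,360:]=0
ys=np.where(k.sum(1)>10)[0]; print(ys.min(),ys.max(),[ (y,int(im[y,k[y]>0,0].mean())) for y in range(ys.min(),ys.max()+1,5)])
```

```text
t 27.1 p [ 0.486  -0.2226  0.0752] w 0.027954150380842372 gf 59.62785489857197 F [ 7.1 12.8 -2.1]
[[ 1.    -0.006  0.002]
 [-0.006 -1.     0.002]
 [ 0.002 -0.002 -1.   ]] [-0.543  0.512  1.697  0.003  0.932  1.032]
side
O 11 [356.2 215.8] [ 0.6205 -0.1429]
O 31 [330.7 222. ] [ 0.5441 -0.102 ]
O 50 [314.3 236.6] [ 0.4662 -0.1052]
O 9 [334.8 254.6] [ 0.4612 -0.1961]
B 28 [360.2 243.7] [ 0.5456 -0.2243]
B 12 [355.8 250.2] [ 0.5177 -0.2306]
wrist
O 1157 [145.8 117.7] [ 0.5544 -0.1026]
O 943 [161.6 223.6] [ 0.4751 -0.1037]
B 891 [314.  113.6] [ 0.5564 -0.2218]
B 9679 [511.9 177.5] [ 0.5095 -0.3681]
B 852 [332.4 163.2] [ 0.5211 -0.2351]
B 334 [333.8 205.8] [ 0.4886 -0.2364]
top
O 38 [341.9 199.7] [ 0.552  -0.0975]
O 35 [343.3 223.8] [ 0.4712 -0.0995]
208 272 [(208, 94), (213, 95), (218, 96), (223, 96), (228, 96), (233, 97), (238, 97), (243, 97), (248, 96), (253, 98), (258, 130), (263, 130), (268, 131)]
```

```bash
cat >> h.py <<'E'
from scipy.optimize import fsolve
def pose(d,e,verbose=True):
    im=d['image'];k=red(im).copy();k[:,:280]=0;k[:,345:]=0
    ys=np.where(k.sum(1)>10)[0]; r=np.array([im[y,k[y]>0,0].mean() for y in range(ys.min(),ys.max()+1)])
    vb=ys.min()-.5; j=np.argmax(np.diff(cv2.GaussianBlur(r.reshape(-1,1),(1,3),0).ravel())); vt=ys.min()+j+.5
    def pt(th,h0,h,x=.013):
        a=h-h0; return np.array(e)+[x*np.cos(th)+a*np.sin(th)*1,0,.041+a*np.cos(th)-x*np.sin(th)]
    g=lambda p:[proj(d,pt(p[0],p[1],.07))[1]-vb,proj(d,pt(p[0],p[1],.12))[1]-vt]
    th,h0=fsolve(g,[0,.1033]); foot=pt(th,h0,0,0)
    print('rows',vb,vt,'theta(deg, + = foot to -x)',np.degrees(th).round(1),'h0',h0.round(4),'foot-TCP',(foot-e).round(4)); return th,h0
E
python3 - <<'E'
from h import *
L=lambda n:pickle.load(open(f'pics/{n}.pkl','rb'))
for n,e in(('w9',[.5097,-.1595,.1594]),('w10',[.4725,-.1172,.0723]),('w11',[.5134,-.179,.0721]),('w12',[.5137,-.1805,.1764]),('w13',[.581,-.1499,.0751]),('w14',[.486,-.2226,.0752])):
    print(n,end=' ');pose(L(n),e)
E
```

```text
w9 rows 221.5 254.5 theta(deg, + = foot to -x) 2.0 h0 0.1 foot-TCP [-0.0034  0.     -0.0589]
w10 rows 206.5 257.5 theta(deg, + = foot to -x) -11.8 h0 0.1093 foot-TCP [ 0.0224  0.     -0.066 ]
w11 rows 224.5 250.5 theta(deg, + = foot to -x) 6.3 h0 0.0991 foot-TCP [-0.0108  0.     -0.0575]
w12 rows 224.5 250.5 theta(deg, + = foot to -x) 6.2 h0 0.1 foot-TCP [-0.0108  0.     -0.0584]
w13 rows 224.5 250.5 theta(deg, + = foot to -x) 6.1 h0 0.1002 foot-TCP [-0.0106  0.     -0.0586]
w14 rows 207.5 255.5 theta(deg, + = foot to -x) -8.9 h0 0.1049 foot-TCP [ 0.0163  0.     -0.0627]
```

Call:
{"fn": "drive_tool", "kwargs": {"increments": [[[0,0,-0.02],[0,0,0],0.1],[[0,0,-0.025],[0,0,0],0.1],[[0,0,-0.025],[0,0,0],0.1],[[0,0,-0.02],[0,0,0],0.1],[[0.011,-0.025,0],[0,0,0],0.1],[[0.011,-0.024,0],[0,0,0],0.1],[[0.012,-0.024,0],[0,0,0],0.1],[[0,0,0],[0,0,0],0.1]]}}

```text
t: 28.05
eef_pos: [0.5209, -0.149, 0.1652]
eef_rot: [[1.0, -0.004, 0.001], [-0.004, -1.0, 0.0], [0.001, -0.0, -1.0]]
contact_force: [0.5, 0.5, -2.1]
width: 0.0257
grasp_force: 59.9
```

Call:
{"fn": "drive_tool", "kwargs": {"increments": [[[0,0,0.025],[0,0,0],0.1],[[0,0,0.025],[0,0,0],0.1],[[0,0,0.025],[0,0,0],0.1],[[0,0,0.012],[0,0,0],0.1],[[0,0,0.004],[0,0,0],0.1],[[0,0,0.003],[0,0,0],0.1],[[0,0,0.002],[0,0,0],0.1],[[0,0,0],[0,0,0],0.1]], "force": 25}}

```text
t: 28.85
eef_pos: [0.5227, -0.1517, 0.0717]
eef_rot: [[1.0, -0.006, 0.006], [-0.006, -1.0, -0.001], [0.006, 0.001, -1.0]]
contact_force: [1.3, 5.5, 28.6]
width: 0.0257
grasp_force: 25.1
```

Run:
```python
from h import *
o=st(); w=grab('wrist','w15'); pose(w,o['eef_pos']); blobs(w,(0,460,0,400))
s=grab('side','s15');blobs(s,(300,380,200,275))
# bowl centre from top0: ellipse of rim
t=pickle.load(open('pics/top0.pkl','rb')); c=np.array([.51,-.16])
for z in(.06,.006):
    for r in(.095,.09): print(z,r,[proj(t,[c[0]+r*np.cos(a),c[1]+r*np.sin(a),z]).round(1).tolist() for a in(0,np.pi/2,np.pi,-np.pi/2)])
g=cv2.cvtColor(t['image'],cv2.COLOR_RGB2GRAY); print('row212',g[212,325:400].tolist()); print('col361',g[175:250,361].tolist())
```

```text
t 28.85 p [ 0.5227 -0.1517  0.0717] w 0.02572151269594984 gf 25.06939262151718 F [ 1.3  5.5 28.6]
[[ 1.    -0.006  0.006]
 [-0.006 -1.    -0.001]
 [ 0.006  0.001 -1.   ]] [-3.930e-01  5.260e-01  1.681e+00  1.000e-03  9.290e-01  1.183e+00]
rows 212.5 254.5 theta(deg, + = foot to -x) -5.3 h0 0.1055 foot-TCP [ 0.0097  0.     -0.064 ]
O 950 [243.1 169.9] [ 0.5556 -0.0998]
B 873 [408.4 165.5] [ 0.558 -0.22 ]
B 792 [406.7 222.1] [ 0.5147 -0.2215]
B 19 [413.6 242.4] [ 0.4983 -0.2279]
O 30 [331.  222.4] [ 0.5437 -0.1037]
O 55 [314.3 236.3] [ 0.4669 -0.1046]
B 43 [361.2 243. ] [ 0.5497 -0.2247]
B 42 [351.1 251.3] [ 0.5045 -0.2232]
0.06 0.095 [[360.9, 181.8], [332.8, 211.1], [363.0, 239.5], [391.1, 209.7]]
0.06 0.09 [[361.0, 183.3], [334.4, 211.0], [363.0, 238.0], [389.5, 209.8]]
0.006 0.095 [[359.5, 184.9], [332.4, 213.2], [361.6, 240.7], [388.7, 211.9]]
0.006 0.09 [[359.6, 186.3], [333.9, 213.1], [361.5, 239.2], [387.2, 211.9]]
row212 [140, 140, 139, 139, 140, 136, 94, 42, 77, 136, 153, 157, 162, 162, 153, 133, 118, 115, 112, 110, 114, 132, 153, 162, 163, 163, 163, 162, 163, 162, 163, 162, 162, 162, 162, 162, 162, 162, 162, 162, 162, 163, 162, 162, 163, 162, 162, 162, 160, 141, 117, 88, 64, 66, 86, 117, 147, 160, 162, 163, 160, 136, 97, 62, 61, 129, 148, 143, 142, 142, 142, 142, 141, 140, 141]
col361 [139, 141, 141, 140, 138, 138, 145, 133, 76, 53, 82, 131, 159, 162, 163, 163, 162, 162, 162, 161, 159, 160, 159, 161, 162, 162, 163, 163, 162, 162, 163, 163, 163, 162, 163, 163, 163, 162, 163, 163, 162, 162, 162, 162, 162, 162, 163, 162, 162, 162, 162, 162, 163, 163, 162, 163, 162, 162, 162, 163, 161, 155, 148, 132, 69, 36, 48, 100, 134, 139, 140, 140, 140, 141, 141]
```

Call:
{"fn": "drive_tool", "kwargs": {"increments": [[[0,0,-0.006],[0,0,0],0.1],[[0.012,0,0],[0,0,0],0.1],[[0.012,0,0],[0,0,0],0.1],[[0.01,0,0],[0,0,0],0.1],[[0.008,0,0],[0,0,0],0.1],[[0.007,0,0],[0,0,0],0.1],[[0.006,0,0],[0,0,0],0.1],[[0.005,0,0],[0,0,0],0.1]], "force": 25}}

```text
t: 29.75
eef_pos: [0.5797, -0.1507, 0.0748]
eef_rot: [[1.0, -0.005, -0.002], [-0.005, -1.0, 0.0], [-0.002, -0.0, -1.0]]
contact_force: [-4.0, -1.3, 1.3]
width: 0.0259
grasp_force: 25.0
```

Run:
```python
from h import *
o=st(); w=grab('wrist','w16'); pose(w,o['eef_pos']); blobs(w,(0,460,0,400))
```

```text
t 29.75 p [ 0.5797 -0.1507  0.0748] w 0.02585581434135224 gf 25.00016838312149 F [-4.  -1.3  1.3]
[[ 1.    -0.005 -0.002]
 [-0.005 -1.     0.   ]
 [-0.002 -0.    -1.   ]] [-0.354  0.586  1.533 -0.     1.024  1.222]
rows 217.5 252.5 theta(deg, + = foot to -x) -0.1 h0 0.1045 foot-TCP [ 0.0002  0.     -0.0635]
O 526 [249.6 233.7] [ 0.5616 -0.1001]
B 592 [403.9 232.1] [ 0.5623 -0.2197]
```

Call:
{"fn": "drive_tool", "kwargs": {"increments": [[[-0.001,0.009,0],[0,0,0],0.1],[[-0.0006,0.009,0],[0,0,0.131],0.1],[[-0.0006,0.009,0],[0,0,0.131],0.1],[[-0.0006,0.009,0],[0,0,0.131],0.1],[[-0.0006,0.009,0],[0,0,0.131],0.1],[[-0.0006,0.009,0],[0,0,0.131],0.1],[[-0.0006,0.009,0],[0,0,0.131],0.1],[[-0.0006,0.009,0],[0,0,0.131],0.1]], "force": 60}}

```text
t: 30.6
eef_pos: [0.5517, -0.2152, 0.0753]
eef_rot: [[0.599, -0.8, 0.001], [-0.8, -0.599, 0.0], [0.001, -0.001, -1.0]]
contact_force: [-0.2, -0.7, -1.8]
width: 0.026
grasp_force: 60.0
```

Run:
```python
from h import *
o=st(); w=grab('wrist','w17'); blobs(w,(0,640,0,400)); s=grab('side','s17'); blobs(s,(300,380,200,275))
print((o['eef_pos'][0]-.51)*1e3,(o['eef_pos'][1]+.16)*1e3)
```

```text
t 30.6 p [ 0.5517 -0.2152  0.0753] w 0.026007759647700624 gf 59.995320439338684 F [-0.2 -0.7 -1.8]
[[ 0.599 -0.8    0.001]
 [-0.8   -0.599  0.   ]
 [ 0.001 -0.001 -1.   ]] [-4.730e-01  5.760e-01  1.553e+00  1.000e-03  1.011e+00  2.025e+00]
O 377 [ 8.5 10.3] [ 0.7947 -0.2044]
B 12436 [501.1  67.2] [ 0.5111 -0.3727]
B 1162 [367.3 221.6] [ 0.514 -0.232]
B 21 [539.8 348.5] [ 0.3227 -0.2315]
O 50 [331.9 221.5] [ 0.5485 -0.1032]
O 50 [314.3 236.6] [ 0.4662 -0.1052]
B 54 [351.5 251. ] [ 0.506  -0.2233]
41.69116218619129 -55.18689337801297
```

Call:
{"fn": "drive_tool", "kwargs": {"increments": [[[-0.0006,0.009,0],[0,0,0.131],0.1],[[-0.0006,0.009,0],[0,0,0.131],0.1],[[-0.0006,0.009,0],[0,0,0.131],0.1],[[-0.0006,0.009,0],[0,0,0.131],0.1],[[-0.0006,0.009,0],[0,0,0.131],0.1],[[-0.0006,0.009,0],[0,0,0.131],0.1],[[-0.0006,0.009,0],[0,0,0.131],0.1],[[0,0,0],[0,0,0],0.1]]}}

```text
t: 31.5
eef_pos: [0.4912, -0.2258, 0.0752]
eef_rot: [[-0.264, -0.964, -0.0], [-0.964, 0.264, 0.0], [-0.0, 0.0, -1.0]]
contact_force: [-0.3, 0.3, -1.9]
width: 0.0255
grasp_force: 60.0
```

Run:
```python
from h import *
o=st(); w=grab('wrist','w18'); pose(w,o['eef_pos']); blobs(w,(0,640,0,400)); s=grab('side','s18'); blobs(s,(300,380,200,275)); t=grab('top','t18'); blobs(t,(325,395,175,245))
print((o['eef_pos'][0]-.51)*1e3,(o['eef_pos'][1]+.16)*1e3)
```

```text
t 31.5 p [ 0.4912 -0.2258  0.0752] w 0.02546504529832955 gf 60.00098168849945 F [-0.3  0.3 -1.9]
[[-0.264 -0.964 -0.   ]
 [-0.964  0.264  0.   ]
 [-0.     0.    -1.   ]] [-0.541  0.519  1.681  0.     0.941  2.868]
rows 218.5 252.5 theta(deg, + = foot to -x) 17.0 h0 0.1323 foot-TCP [-0.0386  0.     -0.0856]
B 7521 [239.6  31.2] [ 0.5064 -0.3582]
B 285 [509.4 115.8] [ 0.3398 -0.2558]
B 585 [354.8 211.8] [ 0.4619 -0.2157]
B 635 [384.8 233.4] [ 0.4436 -0.1924]
O 51 [314.2 236.6] [ 0.4661 -0.105 ]
O 12 [325.4 251.6] [ 0.4494 -0.1686]
B 51 [339.9 251.6] [ 0.4799 -0.1998]
O 38 [341.9 199.7] [ 0.552  -0.0975]
O 24 [343.6 222.9] [ 0.4741 -0.1007]
-18.79918488630977 -65.77858553481671
```

Every bead now reads more than 30 mm from every start position of its own colour. I'll back off, lift out and locate the pad precisely.

Call:
{"fn": "drive_tool", "kwargs": {"increments": [[[0.0,-0.006,0],[0,0,0],0.1],[[-0.003,-0.006,0],[0,0,0],0.1],[[0,0,-0.01],[0,0,0],0.1],[[0,0,-0.02],[0,0,0],0.1],[[0,0,-0.025],[0,0,0],0.1],[[0,0,-0.025],[0,0,0],0.1],[[0,0,-0.015],[0,0,0],0.1],[[0,0,0],[0,0,0],0.1]]}}

```text
t: 32.45
eef_pos: [0.5054, -0.2267, 0.1727]
eef_rot: [[-0.264, -0.964, 0.004], [-0.964, 0.264, -0.002], [0.001, -0.004, -1.0]]
contact_force: [1.3, -1.4, -1.6]
width: 0.0253
grasp_force: 60.0
```

Run:
```python
from h import *
o=st(); w=grab('wrist','w19'); print('wrist');blobs(w,(0,640,0,400)); s=grab('side','s19'); print('side');blobs(s,(300,380,200,275)); t=grab('top','t19'); print('top');blobs(t,(325,395,175,245))
print('pad');blobs(t,(400,450,190,240),.01);blobs(pickle.load(open('pics/top0.pkl','rb')),(400,450,190,240),.01);blobs(s,(365,420,262,315),.01)
h=cv2.cvtColor(w['image'],cv2.COLOR_RGB2HSV)
im=w['image'];k=red(im); k[:, :260]=0;k[:,360:]=0
ys=np.where(k.sum(1)>10)[0]; print(ys.min(),ys.max(),[ (y,int(im[y,k[y]>0,0].mean())) for y in range(ys.min(),ys.max()+1,3)])
```

```text
t 32.45 p [ 0.5054 -0.2267  0.1727] w 0.025311617115251907 gf 59.9994957447052 F [ 1.3 -1.4 -1.6]
[[-0.264 -0.964  0.004]
 [-0.964  0.264 -0.002]
 [ 0.001 -0.004 -1.   ]] [-0.529  0.409  1.547  0.     1.182  2.88 ]
wrist
O 364 [382.7 218.4] [ 0.4457 -0.1698]
O 20 [ 70.2 268.1] [ 0.7957 -0.2048]
O 47 [303.9 305.2] [ 0.5557 -0.0907]
O 322 [ 90.6 324.3] [ 0.8051 -0.1323]
O 189 [107.4 344.2] [ 0.7974 -0.1018]
O 24 [ 88.2 348.8] [ 0.8226 -0.1019]
B 6152 [275.1  36.5] [ 0.5043 -0.3708]
B 1200 [ 12.8 148.8] [ 0.7925 -0.3418]
B 10 [473.5 131.5] [ 0.3388 -0.2351]
B 796 [369.2 190.2] [ 0.4526 -0.2038]
B 250 [344.  203.4] [ 0.4815 -0.1969]
side
O 49 [331.8 221.4] [ 0.5485 -0.1029]
O 51 [314.3 236.5] [ 0.4664 -0.1052]
O 10 [325.7 251.5] [ 0.4502 -0.169 ]
B 49 [339.9 251.7] [ 0.4798 -0.1998]
top
O 38 [341.9 199.7] [ 0.552  -0.0975]
O 35 [343.2 223.7] [ 0.4716 -0.0992]
B 12 [372.7 217.2] [ 0.4907 -0.198 ]
pad
B 50 [416.1 215.6] [ 0.4947 -0.3461]
B 43 [434.6 217.3] [ 0.4877 -0.4078]
B 484 [425.2 212.5] [ 0.5047 -0.3773]
B 596 [391.  285.4] [ 0.5046 -0.3781]
219 272 [(219, 78), (222, 78), (225, 78), (228, 79), (231, 79), (234, 79), (237, 78), (240, 79), (243, 79), (246, 79), (249, 78), (252, 94), (255, 130), (258, 138), (261, 138), (264, 137), (267, 137), (270, 137)]
```

Call:
{"fn": "drive_tool", "kwargs": {"increments": [[[0.0182,-0.0049,0],[0,0,0],0.1],[[0.0182,-0.0049,0],[0,0,0],0.1],[[0.0182,-0.0049,0],[0,0,0],0.1],[[0.0182,-0.0049,0],[0,0,0],0.1],[[0.0182,-0.0049,0],[0,0,0],0.1],[[0.0182,-0.0049,0],[0,0,0],0.1],[[0.0182,-0.0049,0],[0,0,0],0.1],[[0.0182,-0.0049,0],[0,0,0],0.1]], "force": 40}}

```text
t: 33.4
eef_pos: [0.5032, -0.3785, 0.1701]
eef_rot: [[-0.265, -0.964, -0.0], [-0.964, 0.265, 0.0], [-0.0, 0.0, -1.0]]
contact_force: [1.2, -0.4, -0.2]
width: 0.0258
grasp_force: 40.0
```

Call:
{"fn": "drive_tool", "kwargs": {"increments": [[[0,0,0],[0,0,0],0.1],[[0,0,0.02],[0,0,0],0.1],[[0,0,0.025],[0,0,0],0.1],[[0,0,0.025],[0,0,0],0.1],[[0,0,0.015],[0,0,0],0.1],[[0,0,0.006],[0,0,0],0.1],[[0,0,0],[0,0,0],0.1],[[0,0,0],[0,0,0],0.1]], "force": 20}}

```text
t: 34.2
eef_pos: [0.5038, -0.3773, 0.0799]
eef_rot: [[-0.265, -0.964, 0.001], [-0.964, 0.265, -0.001], [0.0, -0.001, -1.0]]
contact_force: [-0.0, -0.8, -1.5]
width: 0.0258
grasp_force: 20.0
```

Call:
{"fn": "drive_tool", "kwargs": {"increments": [[[0,0,0.002],[0,0,0],0.1],[[0,0,0.001],[0,0,0],0.1],[[0,0,0.001],[0,0,0],0.1],[[0,0,0.001],[0,0,0],0.1],[[0,0,0.001],[0,0,0],0.1],[[0,0,0],[0,0,0],0.1],[[0,0,0],[0,0,0],0.1],[[0,0,0],[0,0,0],0.1]], "force": 8}}

```text
t: 35.0
eef_pos: [0.5036, -0.3776, 0.074]
eef_rot: [[-0.265, -0.964, 0.001], [-0.964, 0.265, -0.001], [0.001, -0.001, -1.0]]
contact_force: [-1.2, -1.7, 8.3]
width: 0.026
grasp_force: 8.0
```

Call:
{"fn": "drive_tool", "kwargs": {"increments": [[[0,0,-0.001],[0,0,0],0.35],[[0,0,0],[0,0,0],0.45],[[0,0,0],[0,0,0],0.6],[[0,0,0],[0,0,0],0.6],[[0,0,-0.01],[0,0,0],0.6],[[0,0,-0.02],[0,0,0],0.6],[[0,0,-0.03],[0,0,0],0.6],[[0,0,-0.03],[0,0,0],0.6]]}}

```text
t: 35.8
eef_pos: [0.5031, -0.3767, 0.1656]
eef_rot: [[-0.265, -0.964, -0.0], [-0.964, 0.265, 0.0], [-0.0, 0.0, -1.0]]
contact_force: [0.1, -1.3, 0.6]
width: 0.0546
grasp_force: 0.0
```

Run:
```python
from h import *
o=st(); s=grab('side','s20'); m=mask(s,(350,440,220,310)); print([proj(s,[.5036,-.3776,.01+z]).round(1) for z in(0,.07,.12)])
f=lambda p:-iou(s,m,box(p[0],p[1],p[2],.08,.13)); r=minimize(f,[.5036,-.3776,.26],method='Nelder-Mead',options=dict(initial_simplex=[[.5036,-.3776,.26],[.51,-.3776,.26],[.5036,-.37,.26],[.5036,-.3776,.4]])); print(r.x,r.fun)
t=grab('top','t20'); mask(t,(400,450,190,240)); print([proj(t,[.5036,-.3776,.01+z]).round(1) for z in(0,.12)])
w=grab('wrist','w20'); mask(w,(150,500,0,330)); print([proj(w,X).round(0).tolist() for X in box(.5036,-.3776,.27,.13,.13)][::2])
```

```text
t 35.8 p [ 0.5031 -0.3767  0.1656] w 0.05455795369770486 gf 0.0 F [ 0.1 -1.3  0.6]
[[-0.265 -0.964 -0.   ]
 [-0.964  0.265  0.   ]
 [-0.     0.    -1.   ]] [-0.738  0.52   1.364  0.     1.257  2.672]
blob [389 258  14  19 179]
[array([390.7, 285.5]), array([393.9, 272.2]), array([396.3, 262. ])]
[ 0.50469812 -0.37776581  0.14517564] -0.8332840673958025
blob [437 206   2   2   3]
[array([425.3, 212.8]), array([433.9, 207.8])]
blob [ 300  184   35   45 1489]
[[323.0, 190.0], [341.0, 220.0], [293.0, 208.0], [311.0, 237.0]]
```

Call:
{"fn": "drive_tool", "kwargs": {"increments": [[[0,0,-0.03],[0,0,0],0.3],[[0,0,-0.03],[0,0,0],0.3],[[0,0,0],[0,0,-0.1448],0.3],[[0,0,0],[0,0,-0.1448],0.3],[[0,0,0],[0,0,-0.1448],0.3],[[0,0,0],[0,0,-0.1448],0.3],[[0,0,0],[0,0,-0.1448],0.3],[[0,0,0],[0,0,-0.1448],0.3]]}}

```text
t: 36.75
eef_pos: [0.5029, -0.3766, 0.2233]
eef_rot: [[0.57, -0.822, -0.001], [-0.822, -0.57, 0.001], [-0.001, 0.0, -1.0]]
contact_force: [-0.4, 0.1, -0.3]
width: 0.0275
grasp_force: 0.0
```

Call:
{"fn": "drive_tool", "kwargs": {"increments": [[[0,0,0],[0,0,-0.1448],0.3],[[0,0,0],[0,0,-0.1448],0.3],[[0,0,0],[0,0,-0.1448],0.3],[[0,0,0],[0,0,-0.1448],0.3],[[0,0,0],[0,0,-0.1448],0.3],[[0,0,0],[0,0,-0.1448],0.3],[[0,0,0],[0,0,-0.1448],0.3],[[0,0,0],[0,0,-0.1448],0.3]]}}

```text
t: 37.55
eef_pos: [0.503, -0.3766, 0.2233]
eef_rot: [[0.981, 0.193, -0.001], [0.193, -0.981, 0.001], [-0.001, -0.001, -1.0]]
contact_force: [0.1, -1.0, 0.5]
width: 0.0275
grasp_force: 0.0
```

Call:
{"fn": "drive_tool", "kwargs": {"increments": [[[0,0,0],[0,0,-0.1448],0.3],[[0,0,0],[0,0,-0.1448],0.3],[[0,0,0],[0,0,-0.1448],0.3],[[0,0,0],[0,0,-0.1448],0.3],[[0,0,0],[0,0,-0.1448],0.3],[[0,0,0],[0,0,-0.1448],0.3],[[0,0,0],[0,0,-0.1448],0.3],[[0,0,0],[0,0,-0.1448],0.3]]}}

```text
t: 38.35
eef_pos: [0.5029, -0.3766, 0.2233]
eef_rot: [[0.217, 0.976, -0.001], [0.976, -0.217, 0.001], [0.001, -0.001, -1.0]]
contact_force: [0.3, -0.3, -0.2]
width: 0.0276
grasp_force: 0.0
```

Call:
{"fn": "drive_tool", "kwargs": {"increments": [[[0,0,0],[0,0,-0.1448],0.3],[[0,0,0],[0,0,-0.1448],0.3],[[0,0,0],[0,0,-0.1448],0.3],[[0,0,0],[0,0,0],0.3],[[0,0,0],[0,0,0],0.3],[[0,0,0],[0,0,0],0.3],[[0,0,0],[0,0,0],0.3],[[0,0,0],[0,0,0],0.3]]}}

```text
t: 39.15
eef_pos: [0.5033, -0.3769, 0.2241]
eef_rot: [[-0.207, 0.978, -0.0], [0.978, 0.207, 0.0], [0.0, -0.0, -1.0]]
contact_force: [0.6, 0.0, -0.7]
width: 0.0276
grasp_force: 0.0
```

Call:
{"fn": "drive_tool", "kwargs": {"increments": [[[0.0342,0.0036,0],[0,0,0],0.3],[[0.0342,0.0036,0],[0,0,0],0.3],[[0.0342,0.0036,0],[0,0,0],0.3],[[0.0342,0.0036,0],[0,0,0],0.3],[[0.0342,0.0036,0],[0,0,0],0.3],[[0.0342,0.0036,0],[0,0,0],0.3],[[0.0342,0.0036,0],[0,0,0],0.3],[[0.0342,0.0036,0],[0,0,0],0.3]]}}

```text
t: 39.95
eef_pos: [0.4742, -0.102, 0.2243]
eef_rot: [[-0.207, 0.978, 0.0], [0.978, 0.207, -0.0], [-0.0, 0.0, -1.0]]
contact_force: [0.4, -0.1, 0.2]
width: 0.0273
grasp_force: 0.0
```

Call:
{"fn": "drive_tool", "kwargs": {"increments": [[[0.0342,0.0036,0],[0,0,0],0.3],[[0.0342,0.0036,0],[0,0,0],0.3],[[0.0342,0.0036,0],[0,0,0],0.3],[[0.0342,0.0036,0],[0,0,0],0.3],[[0.0342,0.0036,0],[0,0,0],0.3],[[0.0342,0.0036,0],[0,0,0],0.3],[[0.0342,0.0036,0],[0,0,0],0.3],[[0.0342,0.0036,0],[0,0,0],0.3]]}}

```text
t: 40.75
eef_pos: [0.4453, 0.1717, 0.2243]
eef_rot: [[-0.208, 0.978, 0.0], [0.978, 0.208, 0.0], [-0.0, 0.0, -1.0]]
contact_force: [0.3, 0.8, -0.6]
width: 0.0276
grasp_force: 0.0
```

Run:
```python
from h import *
o=st(); w=grab('wrist','w21'); g=cv2.cvtColor(w['image'],cv2.COLOR_RGB2GRAY)
x=np.array([-.209,.978,0]);y=np.array([.978,.209,0]);B=np.array([.4468,.1703,.122])
for a in(.02,.035,.05):
    u,v=proj(w,B+a*x); v=int(v); print(a,u,v,g[v,int(u)-14:int(u)+15].tolist())
```

```text
t 40.75 p [0.4453 0.1717 0.2243] w 0.027603888025258753 gf 0.0 F [ 0.3  0.8 -0.6]
[[-0.208  0.978  0.   ]
 [ 0.978  0.208  0.   ]
 [-0.     0.    -1.   ]] [ 0.243  0.247  1.645 -0.     1.25   0.034]
0.02 314.2557565926494 174 [105, 105, 107, 107, 109, 108, 106, 107, 109, 73, 43, 44, 50, 53, 54, 56, 55, 54, 52, 49, 45, 67, 102, 110, 107, 109, 106, 105, 105]
0.035 314.2221702997553 157 [121, 121, 118, 116, 116, 119, 118, 122, 124, 77, 44, 50, 56, 58, 62, 64, 62, 58, 59, 54, 46, 71, 111, 120, 120, 111, 106, 106, 107]
0.05 314.1876816307466 140 [120, 121, 118, 119, 120, 119, 115, 115, 118, 74, 44, 49, 56, 59, 62, 65, 62, 59, 58, 57, 61, 62, 61, 60, 62, 61, 62, 60, 61]
```

Call:
{"fn": "drive_tool", "kwargs": {"increments": [[[0,0.001,0.025],[0,0,0],0.3],[[0,0,0.025],[0,0,0],0.3],[[0,0,0.02],[0,0,0],0.3],[[0,0,0.02],[0,0,0],0.3],[[0,0,0.02],[0,0,0],0.3],[[0,0,0.018],[0,0,0],0.3],[[0,0,0.013],[0,0,0],0.3],[[0,0,0],[0,0,0],0.3]], "force": 40}}

```text
t: 41.6
eef_pos: [0.4457, 0.1702, 0.0819]
eef_rot: [[-0.208, 0.978, -0.002], [0.978, 0.208, -0.001], [-0.0, -0.002, -1.0]]
contact_force: [-0.5, -0.1, 0.4]
width: 0.027
grasp_force: 0.0
```

Call:
{"fn": "drive_tool", "kwargs": {"increments": [[[0,0,0],[0,0,0],0.1],[[0,0,0],[0,0,0],0.0],[[0,0,0],[0,0,0],0.0],[[0,0,0],[0,0,0],0.0],[[0,0,0],[0,0,0],0.0],[[0,0.004,0],[0,0,0],0.0],[[0,0.006,0],[0,0,0],0.0],[[0,0.008,0],[0,0,0],0.0]]}}

```text
t: 42.4
eef_pos: [0.4645, 0.1744, 0.0839]
eef_rot: [[-0.209, 0.978, 0.001], [0.978, 0.209, 0.0], [0.0, 0.001, -1.0]]
contact_force: [-1.9, 0.6, 6.5]
width: 0.0101
grasp_force: 40.0
```

Call:
{"fn": "drive_tool", "kwargs": {"increments": [[[0,0.008,0],[0,0,0],0.0],[[0,0.008,0],[0,0,0],0.0],[[0,0.008,0],[0,0,0],0.0],[[0,0.008,0],[0,0,0],0.0],[[0,0.008,0],[0,0,0],0.0],[[0,0.008,0],[0,0,0],0.0],[[0,0.008,0],[0,0,0],0.0],[[0,0.008,0],[0,0,0],0.0]]}}

```text
t: 43.2
eef_pos: [0.5273, 0.188, 0.0839]
eef_rot: [[-0.208, 0.978, 0.001], [0.978, 0.208, 0.001], [0.0, 0.001, -1.0]]
contact_force: [-1.8, 1.5, 7.0]
width: 0.01
grasp_force: 40.0
```

Call:
{"fn": "drive_tool", "kwargs": {"increments": [[[0,0.008,0],[0,0,0],0.0],[[0,0.008,0],[0,0,0],0.0],[[0,0.008,0],[0,0,0],0.0],[[0,0.008,0],[0,0,0],0.0],[[0,0.007,0],[0,0,0],0.0],[[0,0.005,0],[0,0,0],0.0],[[0,0.003,0],[0,0,0],0.0],[[0,0.002,0],[0,0,0],0.0]]}}

```text
t: 44.0
eef_pos: [0.5751, 0.1983, 0.0839]
eef_rot: [[-0.208, 0.978, 0.001], [0.978, 0.208, 0.001], [0.001, 0.001, -1.0]]
contact_force: [-12.4, 0.4, 11.2]
width: 0.01
grasp_force: 40.0
```

Call:
{"fn": "drive_tool", "kwargs": {"increments": [[[0,0.001,0],[0,0,0],0.0],[[0,0,0],[0,0,0],0.3],[[0,0,0],[0,0,0],0.3],[[0,0,0],[0,0,0],0.3],[[0,-0.001,-0.02],[0,0,0],0.3],[[0,0,-0.03],[0,0,0],0.3],[[0,0,-0.03],[0,0,0],0.3],[[0,0,-0.03],[0,0,0],0.3]]}}

```text
t: 44.8
eef_pos: [0.5745, 0.1977, 0.1943]
eef_rot: [[-0.208, 0.978, -0.0], [0.978, 0.208, -0.0], [-0.0, -0.0, -1.0]]
contact_force: [0.3, 0.4, 0.2]
width: 0.0272
grasp_force: 0.0
```

Run:
```python
from h import *
o=st(); w=grab('wrist','w22'); g=cv2.cvtColor(w['image'],cv2.COLOR_RGB2GRAY)
x=np.array([-.209,.978,0]);B=np.array([.5751,.1983,.122])
for a in(.02,.035):
    u,v=proj(w,B+a*x); v=int(v); print(a,u,v,g[v,int(u)-14:int(u)+15].tolist())
s=grab('side','s22'); print('beads');blobs(s,(300,380,200,275)); t=grab('top','t22'); blobs(t,(325,395,175,245)); mask(s,(350,440,220,310)); m=mask(t,(415,450,190,225))
# drawer: compare to start top image around unit front
a=pickle.load(open('pics/s4.pkl','rb'))['image'].astype(int); d=np.abs(s['image'].astype(int)-a).max(2)[150:185,275:300]; print('diff handle/face region',d.mean(),(d>40).sum())
a=pickle.load(open('pics/side0.pkl','rb'))['image'].astype(int); 
for n,(u,v,r) in dict(reagent=(418,230,22),beaker=(187,160,14),buffer=(170,145,12)).items(): print(n,(np.abs(s['image'].astype(int)-a).max(2)[v-r:v+r,u-r:u+r]>40).sum())
```

```text
t 44.8 p [0.5745 0.1977 0.1943] w 0.027230943648314656 gf 0.0 F [0.3 0.4 0.2]
[[-0.208  0.978 -0.   ]
 [ 0.978  0.208 -0.   ]
 [-0.    -0.    -1.   ]] [ 0.233  0.464  1.383 -0.     1.295  0.023]
0.02 313.7684866437994 178 [98, 96, 93, 95, 98, 98, 97, 98, 83, 52, 38, 42, 45, 48, 48, 51, 51, 49, 50, 48, 42, 42, 77, 98, 100, 95, 95, 96, 97]
0.035 313.73905422502133 160 [109, 110, 114, 115, 111, 110, 107, 112, 98, 61, 43, 47, 52, 54, 56, 58, 58, 56, 54, 52, 48, 41, 64, 107, 115, 116, 106, 100, 97]
beads
O 49 [331.8 221.4] [ 0.5485 -0.1029]
O 52 [314.2 236.5] [ 0.4664 -0.1049]
O 12 [325.2 251.3] [ 0.4495 -0.1674]
B 52 [339.8 251.6] [ 0.4799 -0.1996]
O 38 [341.9 199.7] [ 0.552  -0.0975]
O 34 [343.3 223.7] [ 0.4714 -0.0997]
O 38 [363.9 231.6] [ 0.4435 -0.1672]
B 36 [371.6 219.1] [ 0.4845 -0.1942]
B 73 [374.6 228.6] [ 0.4525 -0.2029]
blob [389 258  14  19 177]
blob [429 204   9   9  71]
diff handle/face region 4.16 17
reagent 0
beaker 0
buffer 43
```

```bash
python3 -c "
from rig import job_done
print(job_done())"
```

```text
the job is handed in; nothing more can be done
None
```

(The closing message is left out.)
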